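# Set up the folding book rack on the mantel and pack the books

## Robot

A 7-joint arm with a two-finger parallel gripper is mounted at the origin on the work surface. World frame = base frame: x ahead of the robot, y to its left, z up, the work surface at z = 0. Lengths are in m, angles in rad, forces in N, time in s.
With the tool pointing down it reaches from about 0.425 to 0.8 m from the base axis. Payload 8.3 kg.
Tool frame: the origin (TCP) lies on the centre line of the jaws, within the pads' length; the fingertips stand 14 mm ahead of it and the grasp point (between the pads) lies 5 mm behind it (manip.finger_overhang is the distance from the TCP to the fingertips, in m); x points along the fingers, z is the direction in which the jaws open and shut, and the axes are right-handed (so a half turn about x gives the same grasp; the last joint's range is limited). The gripper opens to 85 mm and grips with 20 to 120 N. Pads are 22 mm wide; open, the fingers measure 114 mm over their backs; the gripper's body (76 mm by 85 mm) begins 54 mm behind the grasp point. The pads swing forward as they close: fully open they stand 13 mm farther back than shut.
Start: joints at [1.145, 0.383, 0.016, 1.37, -0.006, 1.388, -0.046], TCP at [0.222, -0.584, 0.245] pointing down, gripper open.
Joint ranges: [-2.95, 2.95], [-0.25, 2.06], [-1.52, 1.56], [0.18, 2.33], [-1.44, 4.58], [0.02, 2.06], [-3.01, 3.01]. Speed limits (rad/s): [2.39, 2.39, 3.01, 3.01, 3.14, 3.14, 3.14].

## Interface

Orientations are given as [roll, pitch, yaw] about the fixed x, y, z axes, in that order (R = Rz(yaw) Ry(pitch) Rx(roll)).
In Python, from workcell import manip gives the robot as it stands.
- The arm moves only by the shell command python3 -m pendant 'ROWS'. ROWS is JSON, a list that holds one entry, the list of rows, each a list of 7 numbers: the shift along the world's x, y, z in m, then the turn, a rotation vector about the world's x, y, z in rad, then the finger opening in m, from 0 to 0.0854. A call has 1 to 8 rows; each row shifts and turns the pose as measured when the row begins; what a row does not reach is not made up. A row lasts 1/8 s, in which the tool goes at most 62.5 mm and 10.7 degrees, less where a joint would pass 70% of its speed; a pose out of reach is approached as far as the arm can. A call with a gripper value outside its range is refused whole. The fingers move at their own pace and stop on an object; the grip force is fixed at half the most. Time passes only in rows, so rows that do not move let the fingers close. It gives the time, the measured TCP pose, the force and the opening at its end, in the units of the state.
- manip.get_obs(): the state, without advancing time (a new reading comes with each control period).
- manip.grab_frame(name): name is "scene" or "top" or "wrist"; returns a dict with "pixels" (480x640x3 uint8, red, green, blue), "fovy" (degrees; the focal length in pixels is half the picture's height over the tangent of half this angle, whatever the lens; pixels are square), "cx", "cy" (the principal point, pixels), "rvec" (rotation vector, rad) and "tvec" (3), from world to camera coordinates, as OpenCV has them; the wrist camera has in their place "T_tool_cam" (4x4, takes a point from camera to tool coordinates, whose origin is the TCP and whose axes are the tool frame's). Camera axes: x right, y down, z forward; pixel columns grow to the right and rows downward; lengths in m; the calibration is good to about 2 mm. A picture is of the moment at which its call begins: read the wrist's pose just before it. There is no depth.
- manip.close_job(): hands the job in, once; it reports no verdict.
The state is a dict: "t": time; "joint_pos": joint angles; "dq": joint speeds; "tau": joint torques, N m; "position": TCP position; "orientation": TCP orientation; "ft_force": force on the tool from outside, world axes, zero at the start; "wrist_torque": the same for the moment, N m; "width": finger opening in m.
Only numpy, scipy, OpenCV 4.12 (cv2) and the standard library are available. Lean on these libraries where they do the work, as an engineer would, in place of code of your own. Each camera call takes 0.05 s, during which the arm holds its last target.

## Task

Clear the little planter off the folded book rack and stand it on the birch coaster, then fold the rack's end panel up until it snaps upright. Stand every book upright and square in the middle of the rack's board between that end and the sliding stop, spines facing the room (away from the robot) as they do now, and push the stop up so that the whole row is snug with no gaps. Leave the other ornaments where they are.

Things in the scene. Friction and masses are not known exactly. Their poses are not given: they have to be found in the camera images.
- rack: book rack, fixed to the ledge: an oak board 110 (x) by 340 (y) by 16 mm with an inlaid brass strip along it. Origin: centre of the board's underside. x: across the board (near edge x = -55), y: along it, from the folding end (-y) to the sliding stop (+y), z up. Books stand on its top, z = 16
- folding_end (a joint): oak end panel 104 wide, 125 long, 12 thick, hinged along the rack's x at y = -150, z = 17. 0: folded flat on the board towards +y, its top face 29 mm over the ledge; 1.571: upright, inner face at wall_face, top at 142 mm. An over-centre spring (0.3 N m) holds it down or, past 0.8 rad, drives and holds it upright; 3 N inwards near its top folds it again
- pull (a point): middle of the dark steel bow pull on the end panel: a round bar 10 thick, 60 long, along the rack's x, on two posts; its axis is 30 mm clear of the panel's outer face and 100 mm from the hinge. Folded: over the panel, 59 mm over the ledge, at rack y = -50. Upright: outside the panel at rack y = -192, z = 117. The point turns with the panel
- wall_face (a point): where the inner face of the folding end stands when it is upright, at the middle of its foot (rack frame 0, -150, 16). Axes as the rack's; books belong at y > 0 from here
- stop (a joint): the sliding stop: its value is the clear gap, in m, between wall_face and the stop's inner face; 0 to 0.27, larger = further from the folding end, along the rack's y. It slides with about 2 N of friction and stays where it is left; it never leaves the board
- stop_top (a point): middle of the top edge of the sliding stop, an upright oak panel 104 (x) by 12 (y) by 130 mm on a low foot (70 wide, reaching 42 mm behind the inner face, 13 mm high). The point is 147 mm over the ledge, on the panel's mid-thickness, 6 mm behind its inner face. Axes as the rack's
- coaster: round birch coaster, 96 mm across, 6 mm thick, fixed to the ledge. Origin: centre of its underside
- planter: terracotta mini planter with a small green succulent, 46 mm high (the plant stands up to 16 mm over the rim, within 36 mm), 60 mm across at the rim (the top 12 mm), 51 mm across at the foot, 160 g. It starts standing on the folded end. Origin: centre of its underside, z up
- book_red: pocket hardback, dark red covers, cream pages, about 0.2 kg, standing upright: 98 mm from spine to fore-edge (x, spine at +x), 30 mm thick (y), 142 mm tall (z). Origin: centre of its lower edge. It may be absent
- book_teal: pocket hardback, teal covers, cream pages, about 0.2 kg, standing upright: 100 mm from spine to fore-edge (x, spine at +x), 34 mm thick (y), 148 mm tall (z). Origin: centre of its lower edge. It may be absent
- book_mustard: pocket hardback, mustard yellow covers, cream pages, about 0.2 kg, standing upright: 94 mm from spine to fore-edge (x, spine at +x), 28 mm thick (y), 138 mm tall (z). Origin: centre of its lower edge. It may be absent
- book_navy: pocket hardback, navy blue covers, cream pages, about 0.2 kg, standing upright: 100 mm from spine to fore-edge (x, spine at +x), 32 mm thick (y), 145 mm tall (z). Origin: centre of its lower edge. It may be absent
- book_sage: pocket hardback, sage green covers, cream pages, about 0.2 kg, standing upright: 96 mm from spine to fore-edge (x, spine at +x), 30 mm thick (y), 140 mm tall (z). Origin: centre of its lower edge. It may be absent
- dishes: three-tier stack of white ceramic dishes, 124 mm across, 126 mm high; a bystander, not to be disturbed. Origin: centre of its underside
- jar: smoked glass jar with a hinged stainless lid, 86 mm across, 123 mm high; a bystander, not to be disturbed. Origin: centre of its underside
- candle: cream candle in an amber glass, 72 mm across, 75 mm high; a bystander, not to be disturbed. Origin: centre of its underside
- vase: blue ceramic bud vase, 68 mm across, 105 mm high; a bystander, not to be disturbed. Origin: centre of its underside
- bowl: small walnut bowl, 116 mm across, 40 mm high; a bystander, not to be disturbed. Origin: centre of its underside

How it is judged:
By the outcome, as a careful person would: the job done as asked, in the order asked, and still so for the second after the job is handed in, with the robot touching nothing.
Of book_red, book_teal, book_mustard, book_navy, book_sage only 3 to 4 are there at a start; the rules pass over those that are not, and their reading is None.
At some moment in a run one of planter may be knocked a few centimetres aside while the robot is not near it.
Once in a run the grip may slacken for a moment while it holds something.
It also fails if it takes over 208 s, if anything falls off the work surface, if the arm or the gripper's body presses on something with over 40 N, if the wrist force passes 120 N, or if a joint passes its speed limit or range.

## Working session

There is one attempt and no reset: what is moved stays moved. The work goes in short steps, Python scripts to look and compute and a shell command to move; the robot and the scene stay as the last step left them, time stands still between calls to the robot, and variables do not carry over. Pictures are saved under pics/ and viewed, and the job is handed in when it is done.

```bash
ls; mkdir -p pics; cat > h.py <<'E'
import numpy as np, cv2
from workcell import manip
from scipy.spatial.transform import Rotation as R
def snap(name,fn):
    o=manip.get_obs(); f=manip.grab_frame(name)
    cv2.imwrite('pics/'+fn+'.png',f['pixels'][:,:,::-1])
    f['obs']=o; np.save('pics/'+fn+'.npy',f,allow_pickle=True)
    return f
def load(fn): return np.load('pics/'+fn+'.npy',allow_pickle=True).item()
def cam(f):
    h=f['pixels'].shape[0]; fl=h/2/np.tan(np.radians(f['fovy'])/2)
    K=np.array([[fl,0,f['cx']],[0,fl,f['cy']],[0,0,1]])
    if 'rvec' in f:
        Rm=R.from_rotvec(np.ravel(f['rvec'])).as_matrix(); t=np.ravel(f['tvec'])
    else:
        o=f['obs']; T=np.eye(4); T[:3,:3]=R.from_euler('xyz',o['orientation']).as_matrix(); T[:3,3]=o['position']
        T=np.linalg.inv(T@np.array(f['T_tool_cam'])); Rm=T[:3,:3]; t=T[:3,3]
    return K,Rm,t
def ray(f,u,v,z):
    K,Rm,t=cam(f); d=Rm.T@np.linalg.inv(K)@[u,v,1]; c=-Rm.T@t
    return c+d*(z-c[2])/d[2]
def proj(f,p):
    K,Rm,t=cam(f); q=(Rm@np.atleast_2d(p).T).T+t; q=q@K.T; return q[:,:2]/q[:,2:]
def st():
    o=manip.get_obs(); print({k:np.round(o[k],4).tolist() for k in ['t','joint_pos','position','orientation','ft_force','width']})
def crop(fn,out,x0,y0,x1,y1,s):
    im=cv2.imread('pics/'+fn+'.png')[y0:y1,x0:x1]; cv2.imwrite('pics/'+out+'.png',cv2.resize(im,None,fx=s,fy=s,interpolation=cv2.INTER_CUBIC))
E
python3 - <<'E'
from h import *
st()
for n in ['scene','top','wrist']:
    f=snap(n,n+'0'); 
    K,Rm,t=cam(f); print(n,f['fovy'],f['cx'],f['cy'],(-Rm.T@t).round(3),Rm.round(2).tolist())
E
```

```text
pics
{'t': 0.0, 'joint_pos': [1.1451, 0.3843, 0.0164, 1.3711, -0.0063, 1.3882, -0.0465], 'position': [0.2217, -0.5839, 0.2443], 'orientation': [-3.1064, 1.5688, 1.9689], 'ft_force': [0.4832, -0.3646, -0.2292], 'width': 0.0853}
scene 50.18997790707441 309.83272043562187 239.94671109236774 [1.143 0.429 1.083] [[-0.54, 0.84, -0.01], [0.68, 0.43, -0.59], [-0.49, -0.32, -0.81]]
top 57.45268835033185 321.4006490537572 239.56930321735112 [0.336 0.036 1.24 ] [[-0.01, -1.0, -0.0], [-0.98, 0.01, -0.18], [0.18, 0.0, -0.98]]
wrist 68.3552444704363 320.00864307879874 238.1595263803556 [ 0.294 -0.557  0.373] [[0.35, -0.93, -0.0], [-0.89, -0.34, 0.3], [-0.28, -0.1, -0.95]]
```

View pics/scene0.png

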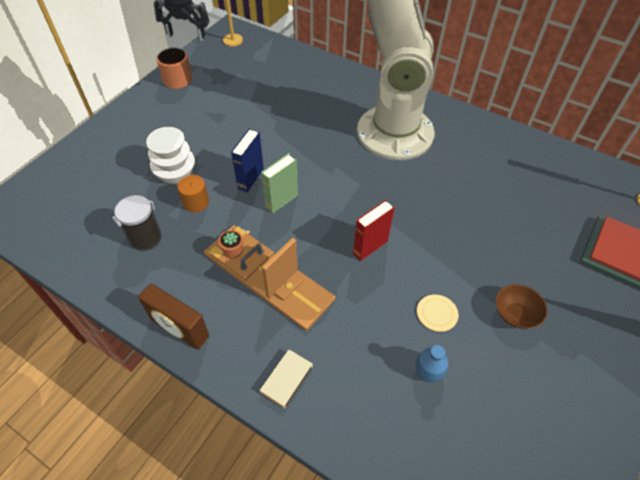

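View pics/top0.png

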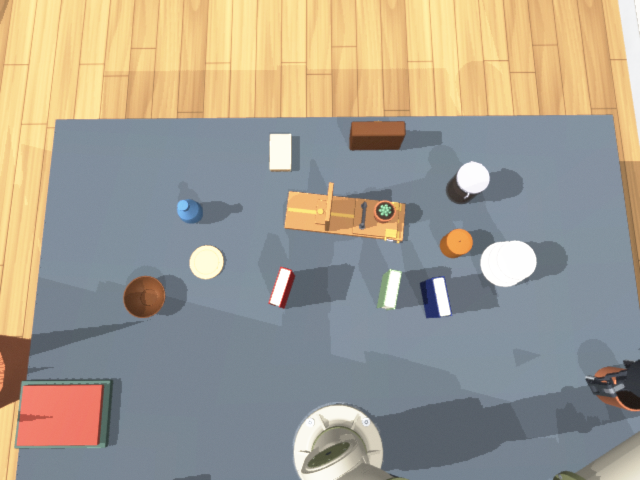

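View pics/wrist0.png

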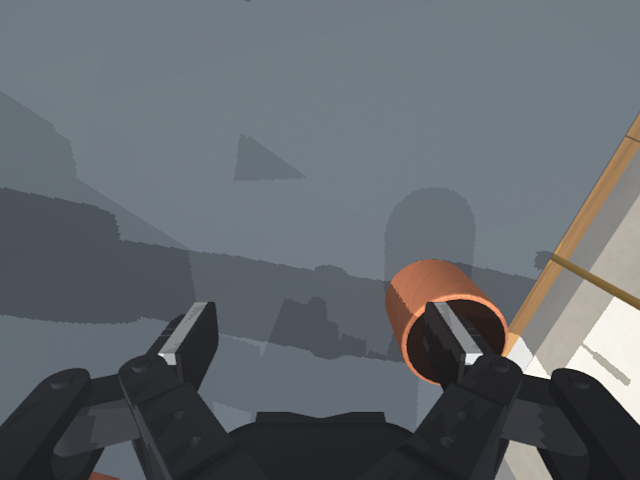

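```bash
python3 - <<'E'
from h import *
crop('top0','t1',240,110,480,330,3.3)
crop('scene0','s1',190,200,350,420,3)
crop('scene0','s2',120,120,420,280,2.6)
f=load('top0')
for n,u,v,z in [('coaster',206.5,262.5,.006),('planter',385,211,.075),('candle',459,242,.075),('dishes',515,257,.12),('jar',473,178,.123),('rackNW',288,192,.016),('rackSW',286,230,.016),('rackSE',403,241,.016),('rackNE',405,200,.016)]:
    print(n,ray(f,u,v,z).round(4))
E
```

```text
coaster [0.5026 0.3664 0.006 ]
planter [ 0.6313 -0.1357  0.075 ]
candle [ 0.5433 -0.3325  0.075 ]
dishes [ 0.4948 -0.46    0.12  ]
jar [ 0.7075 -0.3659  0.123 ]
rackNW [0.7056 0.1351 0.016 ]
rackSW [0.5929 0.1402 0.016 ]
rackSE [ 0.5581 -0.1925  0.016 ]
rackNE [ 0.6785 -0.2034  0.016 ]
```

View pics/t1.png

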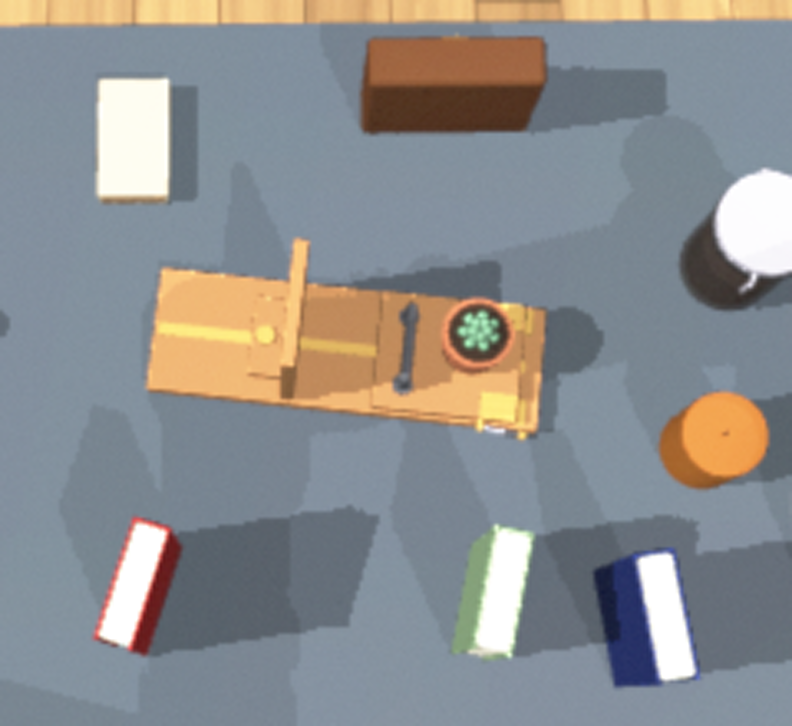

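View pics/s1.png

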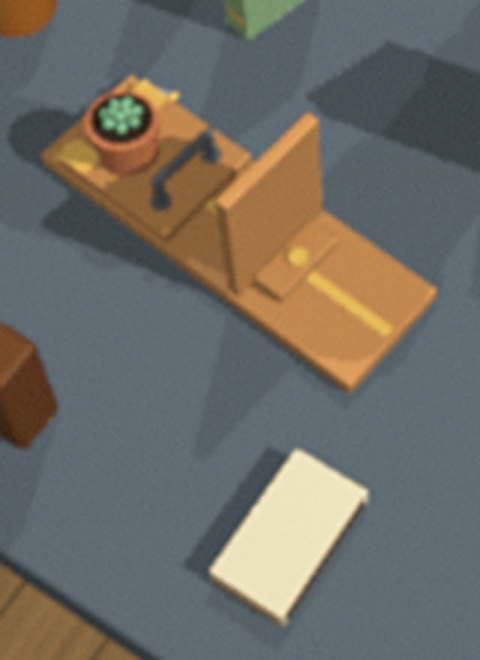

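View pics/s2.png

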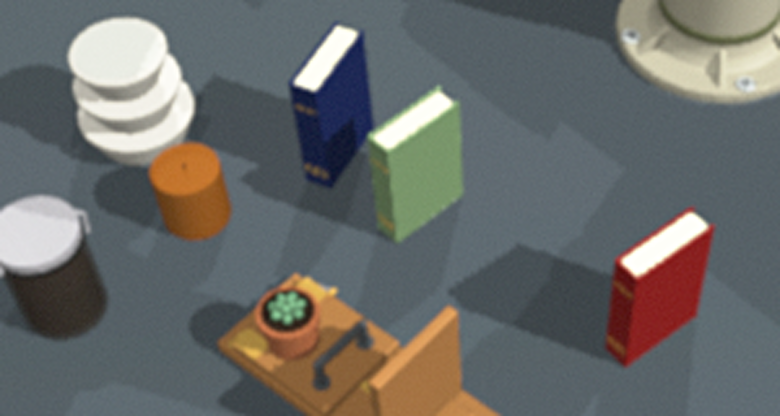

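```bash
python3 - <<'E'
from h import *
ims=[]
for x,y in [(262,260),(370,260),(415,268)]:
    im=cv2.imread('pics/top0.png')[y:y+60,x:x+42]; ims.append(cv2.resize(im,(252,360),interpolation=cv2.INTER_CUBIC))
cv2.imwrite('pics/tb.png',np.hstack(ims))
ims=[]
for x,y in [(345,195),(255,145),(225,122)]:
    im=cv2.imread('pics/scene0.png')[y:y+70,x:x+50]; ims.append(cv2.resize(im,(250,350),interpolation=cv2.INTER_CUBIC))
cv2.imwrite('pics/sb.png',np.hstack(ims))
E
```

```text
(no output)
```

View pics/tb.png

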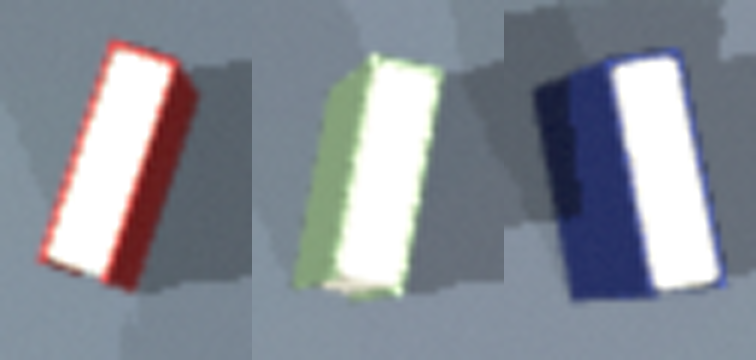

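View pics/sb.png

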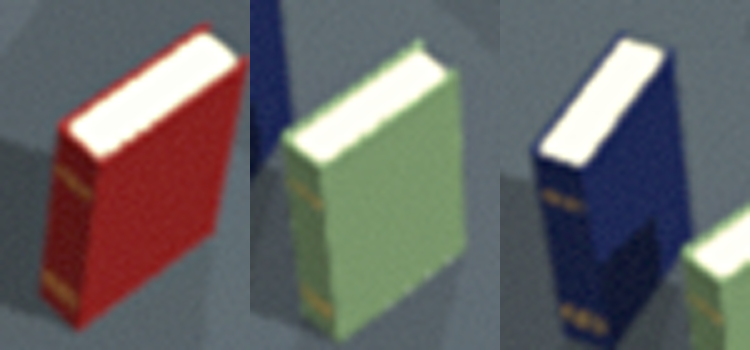

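```bash
cat > fit.py <<'E'
from h import *
from scipy.optimize import least_squares
def fit(obs,x0):
    # obs: list of (frame, local pts Nx3, px Nx2); pose x,y,yaw
    def r(p):
        out=[]
        c,s=np.cos(p[2]),np.sin(p[2]); Rm=np.array([[c,-s,0],[s,c,0],[0,0,1]])
        for f,L,px in obs: out.append((proj(f,np.array(L)@Rm.T+[p[0],p[1],0])-px).ravel())
        return np.concatenate(out)
    s=least_squares(r,x0,loss='soft_l1'); return s.x,np.abs(r(s.x)).reshape(-1,2).max(1).round(1)
D={'red':(.098,.030,.142),'teal':(.1,.034,.148),'mustard':(.094,.028,.138),'navy':(.1,.032,.145),'sage':(.096,.03,.14)}
E
python3 - <<'E'
from fit import *
T=load('top0');S=load('scene0')
def c(px,x0,y0,s): return (np.array(px)+.5)/s-.5+[x0,y0]
tp={'red':c([(112,42),(178,64),(40,262),(105,284)],262,260,6),'sage':c([(122,54),(190,70),(76,286),(150,296)],370,260,6),'navy':c([(106,62),(176,50),(150,296),(220,284)],415,268,6)}
sp={'red':c([(60,125),(98,160),(246,60),(208,25),(40,295),(80,330),(213,235)],345,195,5),'sage':c([(35,133),(75,165),(208,72),(170,40),(50,308),(88,342),(215,245)],255,145,5),'navy':c([(37,150),(86,168),(170,48),(122,35)],225,122,5)}
for n,x0 in [('red',(.44,.16,0)),('sage',(.44,-.15,0)),('navy',(.41,-.27,0))]:
    a,b,h=D[n];a/=2;b/=2
    lt=[(a,b,h),(a,-b,h),(-a,b,h),(-a,-b,h)]
    ls=[(a,-b,h),(a,b,h),(-a,b,h),(-a,-b,h),(a,-b,0),(a,b,0),(-a,b,0)][:len(sp[n])]
    for o in ([(T,lt,tp[n])],[(S,ls,sp[n])],[(T,lt,tp[n]),(S,ls,sp[n])]):
        p,e=fit(o,x0); print(n,p.round(4),np.degrees(p[2]).round(1),e)
lt=[(.055,.17,.016),(-.055,.17,.016),(-.055,-.17,.016),(.055,-.17,.016)]
pt=c([(161,268),(148,391),(536,437),(546,308)],240,110,3.3)
ls=[(-.055,.17,.016),(.055,.17,.016),(.055,-.17,.016),(-.055,-.17,.016)]
ps=c([(437,291),(352,386),(43,152),(130,77)],190,200,3)
for o in ([(T,lt,pt)],[(S,ls,ps)],[(T,lt,pt),(S,ls,ps)]):
    p,e=fit(o,(.63,-.03,-.1)); print('rack',p.round(4),np.degrees(p[2]).round(1),e)
# stop top point
print('stop',ray(T,*c((295,305),240,110,3.3),.147))
print('pull',ray(T,*c((409,346),240,110,3.3),.064))
print('planter rim',ray(T,*c((478,333),240,110,3.3),.075))
o=manip.get_obs(); print(R.from_euler('xyz',o['orientation']).as_matrix().round(3))
E
```

```text
red [ 0.4219  0.1441 -0.3128] -17.9 [0.3 0.5 0.5 0.4]
red [ 0.4218  0.1452 -0.3186] -18.3 [0.8 0.6 1.1 0.7 0.5 0.7 0.7]
red [ 0.4219  0.1447 -0.3156] -18.1 [0.3 0.4 0.8 0.4 0.9 0.6 0.9 0.8 0.6 0.6 0.5]
sage [ 0.4142 -0.1368 -0.2198] -12.6 [0.3 0.1 0.7 0.2]
sage [ 0.4123 -0.1379 -0.2244] -12.9 [0.8 0.8 0.9 0.4 0.7 0.3 0.4]
sage [ 0.4133 -0.1372 -0.2228] -12.8 [0.7 0.5 0.5 0.5 0.8 0.8 0.6 0.  1.  0.3 0.7]
navy [ 0.3945 -0.2586  0.1327] 7.6 [0.7 0.5 0.5 0.7]
navy [ 0.3931 -0.2573  0.165 ] 9.5 [0.9 0.3 0.8 0.8]
navy [ 0.3939 -0.258   0.1469] 8.4 [1.1 0.3 0.8 0.8 1.5 0.4 0.7 0.7]
rack [ 0.6331 -0.0286 -0.1209] -6.9 [0.3 0.8 1.  0.8]
rack [ 0.6345 -0.027  -0.1217] -7.0 [0.6 0.6 0.9 0.8]
rack [ 0.6338 -0.0279 -0.1213] -6.9 [0.1 1.1 1.2 0.6 1.  0.7 0.8 1. ]
stop [0.63807326 0.01842506 0.147     ]
pull [ 0.62470362 -0.07792662  0.064     ]
planter rim [ 0.63258777 -0.13440361  0.075     ]
[[-0.001  0.935  0.355]
 [ 0.001  0.355 -0.935]
 [-1.    -0.    -0.002]]
```

```bash
python3 -m pendant '[[[0.041,0.045,0,0,0,0.11,0.085],[0.041,0.045,0,0,0,0.11,0.085],[0.041,0.045,0,0,0,0.11,0.085],[0.041,0.045,0,0,0,0.11,0.085],[0.041,0.045,0,0,0,0.11,0.085],[0.041,0.045,0,0,0,0.11,0.085],[0.041,0.045,0,0,0,0.11,0.085],[0.041,0.045,0,0,0,0.11,0.085]]]'; python3 -c "
from h import *
st()"
```

```text
t: 1.15
position: [0.5503, -0.2167, 0.242]
orientation: [-2.367, 1.565, -2.681]
ft_force: [0.2, -0.5, -0.8]
width: 0.085
{'t': 1.15, 'joint_pos': [0.5993, 0.3398, -0.3665, 1.4552, 0.126, 1.3735, -0.0869], 'position': [0.5503, -0.2167, 0.242], 'orientation': [-2.3673, 1.565, -2.6809], 'ft_force': [0.2468, -0.5433, -0.7564], 'width': 0.085}
```

```bash
cat >> h.py <<'E'
def togo(x,y,z,head_deg,xdir=(0,0,-1)):
    """delta to target pose; jaw heading (world deg) of tool z, tool x along xdir"""
    o=manip.get_obs(); Rc=R.from_euler('xyz',o['orientation'])
    best=None
    for hd in (head_deg,head_deg+180):
        a=np.radians(hd); zt=np.array([np.cos(a),np.sin(a),0]); xt=np.array(xdir,float)
        zt-=xt*(zt@xt); zt/=np.linalg.norm(zt); yt=np.cross(zt,xt)
        rv=(R.from_matrix(np.array([xt,yt,zt]).T)*Rc.inv()).as_rotvec()
        if best is None or np.linalg.norm(rv)<np.linalg.norm(best): best=rv
    d=np.array([x,y,z])-o['position']
    print('t',round(o['t'],2),'pos',np.round(o['position'],4),'f',np.round(o['ft_force'],1),'w',round(o['width'],4),'j',np.round(o['joint_pos'],2))
    print('  d',np.round(d,4),'rv',np.round(best,3))
RK=(0.6338,-0.0279,np.radians(-6.95))
def rk(x,y,z):
    c,s=np.cos(RK[2]),np.sin(RK[2]); return RK[0]+c*x-s*y,RK[1]+s*x+c*y,z
def rkinv(p):
    c,s=np.cos(RK[2]),np.sin(RK[2]); d=np.array(p[:2])-RK[:2]; return np.array([c*d[0]+s*d[1],-s*d[0]+c*d[1],p[2]])
E
python3 -c "
from h import *
snap('wrist','w1')
togo(.6326,-.1344,.2,-6.95)"
```

```text
t 1.2 pos [ 0.5554 -0.2065  0.2418] f [ 0.4  8.5 -0.1] w 0.0846 j [ 0.59  0.34 -0.38  1.45  0.12  1.37 -0.09]
  d [ 0.0772  0.0721 -0.0418] rv [-0.003 -0.003  0.175]
```

View pics/w1.png

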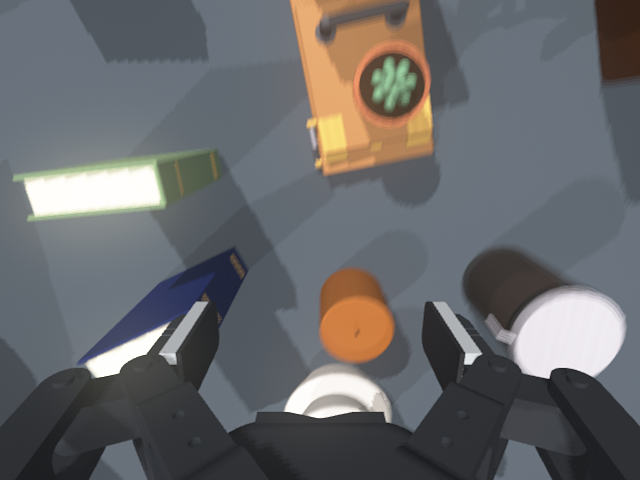

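```bash
python3 -m pendant '[[[0.026,0.024,-0.014,-0.001,-0.001,0.06,0.085],[0.026,0.024,-0.014,-0.001,-0.001,0.06,0.085],[0.025,0.024,-0.014,0,0,0.055,0.085],[0,0,0,0,0,0,0.085]]]'; python3 -c "
from h import *
f=snap('wrist','w2'); 
togo(.6326,-.1344,.15,-6.95)
print(proj(f,[(.6326,-.1344,.075)]))"
```

```text
t: 1.7
position: [0.6351, -0.1288, 0.1969]
orientation: [2.45, 1.567, 2.339]
ft_force: [0.1, -0.3, 0.5]
width: 0.0852
t 1.75 pos [ 0.6347 -0.131   0.1977] f [-0.3 -0.  -0.8] w 0.085 j [ 0.44  0.49 -0.42  1.35  0.2   1.34 -0.09]
  d [-0.0021 -0.0034 -0.0477] rv [-0.001 -0.002 -0.007]
[[316.93546434 243.77036728]]
```

View pics/w2.png

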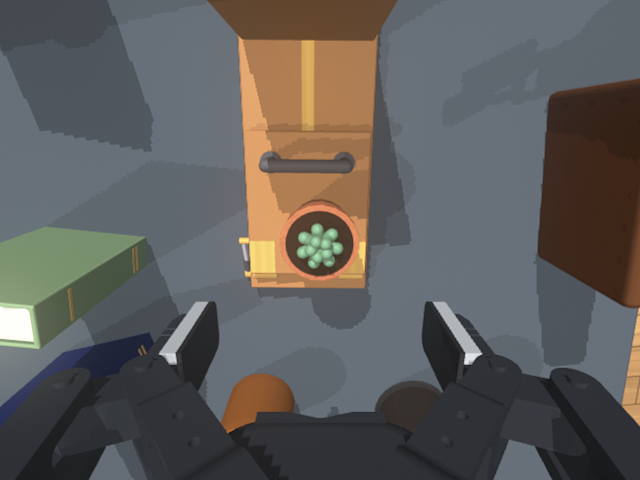

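```bash
python3 -c "
from h import *
f=load('w2'); p=ray(f,319.5,241,.075); print(p)
# rack check
for l,u,v in [((-.055,-.17,.016),253,287),((.055,-.17,.016),366,288)]: print(proj(f,[rk(*l)]),u,v)
togo(p[0],p[1],.062,-6.95)
"
```

```text
[ 0.63474436 -0.13245491  0.075     ]
[[247.50772642 287.49044433]] 253 287
[[362.14953666 288.61349258]] 366 288
t 1.75 pos [ 0.6347 -0.131   0.1977] f [-0.3 -0.  -0.8] w 0.085 j [ 0.44  0.49 -0.42  1.35  0.2   1.34 -0.09]
  d [ 1.000e-04 -1.500e-03 -1.357e-01] rv [-0.001 -0.002 -0.007]
```

```bash
python3 -m pendant '[[[-0.0005,-0.002,-0.04,-0.001,-0.002,-0.007,0.085],[0,0,-0.04,0,0,0,0.085],[0,0,-0.035,0,0,0,0.085],[0,0,-0.02,0,0,0,0.085],[0,0,0,0,0,0,0.085]]]'; python3 -c "
from h import *
togo(.6343,-.133,.060,-6.95)"
```

```text
t: 2.38
position: [0.632, -0.1415, 0.062]
orientation: [-0.945, 1.564, -1.078]
ft_force: [-0.5, 0.3, 1.6]
width: 0.085
t 2.38 pos [ 0.632  -0.1415  0.062 ] f [-0.5  0.3  1.6] w 0.085 j [ 0.44  0.6  -0.39  1.51  0.25  1.08 -0.14]
  d [ 0.0023  0.0085 -0.002 ] rv [0.006 0.003 0.012]
```

```bash
python3 -m pendant '[[[0.0023,0.0085,-0.001,0.006,0.003,0.012,0.085],[0,0,0,0,0,0,0.085]]]'; python3 -c "
from h import *
togo(.6343,-.133,.061,-6.95)"
```

```text
t: 2.62
position: [0.6354, -0.1338, 0.0637]
orientation: [-0.062, 1.568, -0.184]
ft_force: [0.6, -0.5, 0.1]
width: 0.0847
t 2.62 pos [ 0.6354 -0.1338  0.0637] f [ 0.6 -0.5  0.1] w 0.0847 j [ 0.44  0.61 -0.4   1.5   0.25  1.08 -0.14]
  d [-0.0011  0.0008 -0.0027] rv [0.001 0.003 0.001]
```

Close, then lift a little.

```bash
python3 -m pendant '[[[-0.001,0.001,-0.002,0,0,0,0.05],[0,0,0,0,0,0,0.05],[0,0,0,0,0,0,0.05],[0,0,0,0,0,0,0.05],[0,0,0.02,0,0,0,0.05],[0,0,0.03,0,0,0,0.05],[0,0,0,0,0,0,0.05]]]'; python3 -c "
from h import *
snap('scene','sc3');crop('scene0','x',0,0,1,1,1)
togo(.5026,.3664,.13,30)"
```

```text
t: 3.5
position: [0.6351, -0.1327, 0.1169]
orientation: [-0.085, 1.565, -0.207]
ft_force: [1.1, 0.4, -0.8]
width: 0.0572
t 3.55 pos [ 0.6341 -0.1327  0.115 ] f [-0.1 -0.1 -2.8] w 0.0578 j [ 0.44  0.55 -0.41  1.46  0.23  1.17 -0.12]
  d [-0.1315  0.4991  0.015 ] rv [-0.     0.003  0.646]
```

View pics/sc3.png

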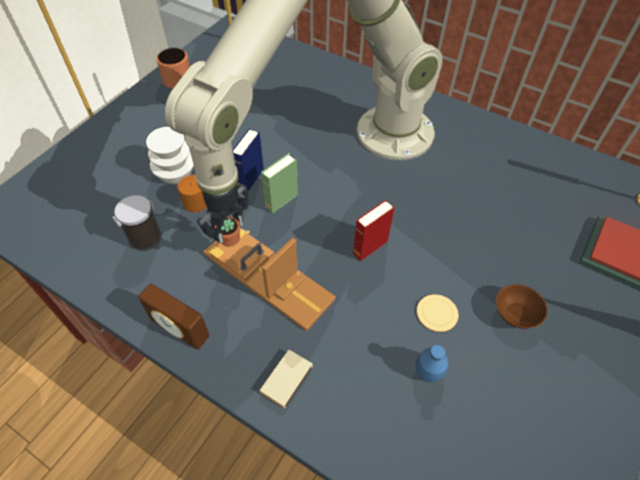

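```bash
python3 -m pendant '[[[0,0,0.045,0,0,0,0.05],[0,0.01,0.045,0,0,0.02,0.05],[-0.01,0.045,0.01,0,0,0.06,0.05],[-0.012,0.05,0,0,0,0.06,0.05],[-0.012,0.05,0,0,0,0.06,0.05],[-0.013,0.05,0,0,0,0.06,0.05],[-0.013,0.05,0,0,0,0.06,0.05],[-0.013,0.05,0,0,0,0.06,0.05]]]'; python3 -c "
from h import *
f=load('scene0');print(ray(f,437.5,313,.006))
togo(.5026,.3664,.13,30)"
```

```text
t: 4.55
position: [0.5545, 0.1729, 0.21]
orientation: [-2.725, 1.562, -2.468]
ft_force: [0.9, 0.2, -1.8]
width: 0.0571
[0.50705058 0.37049897 0.006     ]
t 4.55 pos [0.5545 0.1729 0.21  ] f [ 0.9  0.2 -1.8] w 0.0571 j [ 0.12  0.38 -0.62  1.52  0.22  1.32 -0.27]
  d [-0.0519  0.1935 -0.08  ] rv [ 0.006 -0.006  0.266]
```

```bash
python3 -m pendant '[[[-0.013,0.05,0,0.001,-0.001,0.06,0.05],[-0.013,0.05,0,0.001,-0.001,0.06,0.05],[-0.013,0.05,-0.02,0.001,-0.001,0.06,0.05],[-0.010,0.035,-0.03,0.001,-0.001,0.06,0.05],[0,0,-0.02,0,0,0,0.05],[0,0,0,0,0,0,0.05]]]'; python3 -c "
from h import *
snap('wrist','w4');f=snap('top','t4');crop('top0','c0',180,240,235,285,10)
togo(.505,.368,.13,30)"
```

```text
t: 5.3
position: [0.4976, 0.3675, 0.1335]
orientation: [3.065, 1.562, -2.703]
ft_force: [0.6, -0.3, -2.2]
width: 0.0573
t 5.4 pos [0.4985 0.3683 0.1359] f [-0.5  0.8 -2.4] w 0.0575 j [-0.2   0.54 -0.69  1.5   0.35  1.23 -0.42]
  d [ 0.0065 -0.0003 -0.0059] rv [ 0.001 -0.006  0.009]
```

View pics/w4.png

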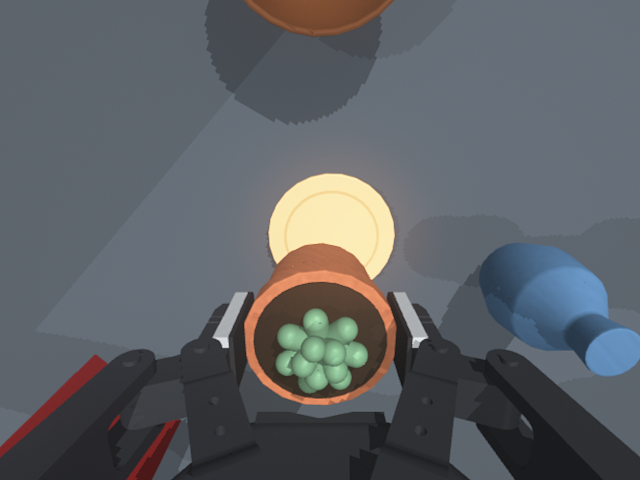

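View pics/c0.png

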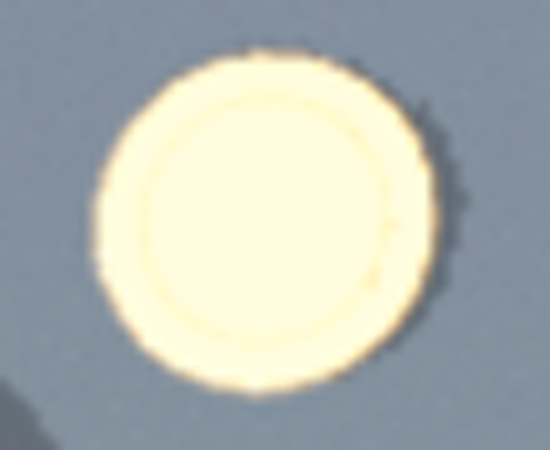

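```bash
python3 -c "
from h import *
print(ray(load('top0'),206.05,261.55,.006),ray(load('w4'),331.5,235.5,.006))
togo(.505,.368,.13,30)"
```

```text
[0.5053718  0.36781578 0.006     ] [0.50570524 0.37010606 0.006     ]
t 5.4 pos [0.4985 0.3683 0.1359] f [-0.5  0.8 -2.4] w 0.0575 j [-0.2   0.54 -0.69  1.5   0.35  1.23 -0.42]
  d [ 0.0065 -0.0003 -0.0059] rv [ 0.001 -0.006  0.009]
```

```bash
python3 -m pendant '[[[0.007,0.001,-0.03,0.001,-0.006,0.009,0.05],[0,0,-0.03,0,0,0,0.05],[0,0,-0.025,0,0,0,0.05],[0,0,0,0,0,0,0.05]]]'; python3 -c "
from h import *
togo(.5055,.369,.041,30)"
```

```text
t: 5.9
position: [0.511, 0.3676, 0.0547]
orientation: [-0.207, 1.561, 0.309]
ft_force: [-0.2, -0.1, -0.3]
width: 0.0577
t 5.9 pos [0.511  0.3676 0.0547] f [-0.2 -0.1 -0.3] w 0.0577 j [-0.21  0.63 -0.65  1.56  0.42  1.08 -0.45]
  d [-0.0055  0.0014 -0.0137] rv [-0.003  0.009  0.007]
```

```bash
python3 -m pendant '[[[-0.0055,0.0015,-0.008,-0.003,0.009,0.007,0.05],[0,0,-0.003,0,0,0,0.05],[0,0,-0.002,0,0,0,0.05],[0,0,0,0,0,0,0.05]]]'; python3 -c "
from h import *
togo(.5055,.369,.039,30)"
```

```text
t: 6.4
position: [0.5076, 0.3703, 0.0457]
orientation: [0.049, 1.565, 0.572]
ft_force: [-0.3, -0.6, -1.5]
width: 0.0573
t 6.4 pos [0.5076 0.3703 0.0457] f [-0.3 -0.6 -1.5] w 0.0573 j [-0.22  0.64 -0.65  1.57  0.43  1.07 -0.46]
  d [-0.0021 -0.0013 -0.0067] rv [-0.003  0.005  0.002]
```

```bash
python3 -m pendant '[[[-0.002,-0.001,-0.004,-0.003,0.005,0.002,0.05],[0,0,-0.003,0,0,0,0.05],[0,0,-0.001,0,0,0,0.05]]]'; python3 -c "
from h import *
togo(.5055,.369,.039,30)"
```

```text
t: 6.78
position: [0.5055, 0.3694, 0.0406]
orientation: [-1.037, 1.569, -0.513]
ft_force: [-3.4, -2.9, 7.9]
width: 0.0574
t 6.78 pos [0.5055 0.3694 0.0406] f [-3.4 -2.9  7.9] w 0.0574 j [-0.22  0.65 -0.65  1.57  0.43  1.06 -0.46]
  d [-0.     -0.0004 -0.0016] rv [ 0.001  0.001 -0.001]
```

```bash
python3 -m pendant '[[[0,0,0,0,0,0,0.065],[0,0,0,0,0,0,0.075],[0,0,0,0,0,0,0.085],[0,0,0,0,0,0,0.085],[0,0,0.03,0,0,0,0.085],[0,0,0.045,0,0,0,0.085],[0,0,0.05,0,0,0,0.085],[0,0,0,0,0,0,0.085]]]'; python3 -c "
from h import *
f=snap('wrist','w5'); print(proj(f,[(.5055,.369,.006),(.5055,.369,.052)]))
togo(*rk(0,-.05,.2),83)"
```

```text
t: 7.78
position: [0.5048, 0.3692, 0.1682]
orientation: [-2.705, 1.57, -2.18]
ft_force: [0.1, 0.0, -1.1]
width: 0.0852
[[319.70034441 221.98055875]
 [319.68509859 238.16291622]]
t 7.83 pos [0.5041 0.3681 0.1656] f [ 0.   0.1 -0.8] w 0.0853 j [-0.19  0.53 -0.7   1.46  0.34  1.29 -0.4 ]
  d [ 0.1237 -0.4456  0.0344] rv [ 0.005 -0.002  0.924]
```

View pics/w5.png

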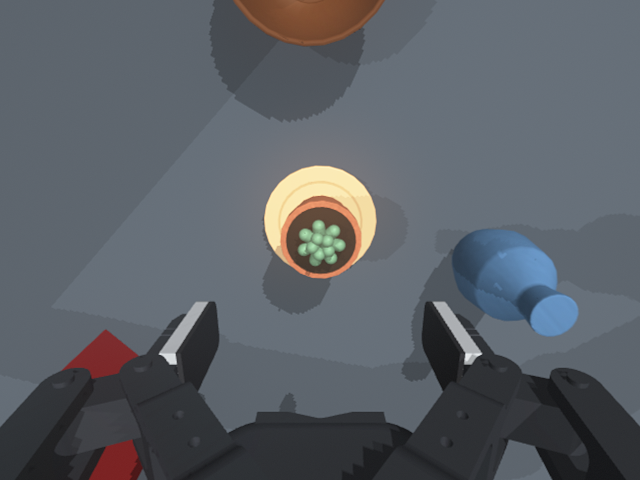

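```bash
python3 -m pendant '[[[0.005,-0.02,0.03,0,0,0.08,0.085],[0.014,-0.05,0.012,0,0,0.11,0.085],[0.015,-0.054,0,0,0,0.11,0.085],[0.015,-0.054,0,0,0,0.11,0.085],[0.015,-0.054,0,0,0,0.11,0.085],[0.015,-0.054,0,0,0,0.11,0.085],[0.015,-0.054,0,0,0,0.11,0.085],[0.015,-0.054,0,0,0,0.11,0.06]]]'; python3 -c "
from h import *
togo(*rk(0,-.05,.2),83)"
```

```text
t: 8.82
position: [0.6079, -0.0347, 0.1973]
orientation: [2.549, 1.554, -2.321]
ft_force: [0.5, -0.6, -0.0]
width: 0.0695
t 8.82 pos [ 0.6079 -0.0347  0.1973] f [ 0.5 -0.6 -0. ] w 0.0695 j [ 0.55  0.49 -0.77  1.45  0.36  1.35  1.16]
  d [ 0.0199 -0.0428  0.0027] rv [ 0.013 -0.011  0.036]
```

```bash
python3 -m pendant '[[[0.02,-0.043,-0.02,0.013,-0.011,0.036,0.06],[0,0,-0.02,0,0,0,0.06],[0,0,0,0,0,0,0.06]]]'; python3 -c "
from h import *
f=snap('wrist','w6');print(proj(f,[rk(0,-.05,.059)]))
togo(*rk(0,-.05,.066),83)"
```

```text
t: 9.2
position: [0.6267, -0.0876, 0.1507]
orientation: [1.783, 1.564, -3.059]
ft_force: [-0.9, 0.1, -0.0]
width: 0.0597
[[334.99980133 248.29815535]]
t 9.25 pos [ 0.6272 -0.0883  0.1517] f [ 0.3 -1.6 -0.1] w 0.0598 j [ 0.6   0.57 -0.74  1.44  0.39  1.28  1.26]
  d [ 0.0006  0.0107 -0.0857] rv [ 0.002 -0.006  0.008]
```

View pics/w6.png

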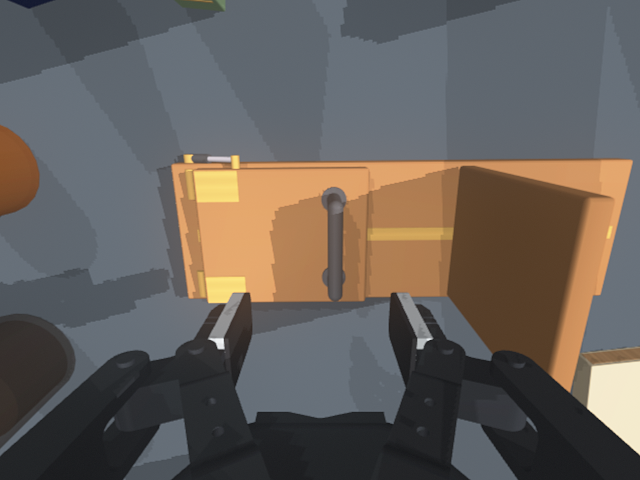

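```bash
python3 -m pendant '[[[0.001,0.011,-0.04,0.002,-0.006,0.008,0.06],[0,0.003,-0.035,0,0,0,0.06],[0,0.002,-0.015,0,0,0,0.06],[0,0,0,0,0,0,0.06]]]'; python3 -c "
from h import *
togo(*rk(0,-.05,.056),83)"
```

```text
t: 9.75
position: [0.6299, -0.0686, 0.0634]
orientation: [-1.445, 1.565, 0.008]
ft_force: [-1.0, -0.2, 1.0]
width: 0.0601
t 9.75 pos [ 0.6299 -0.0686  0.0634] f [-1.  -0.2  1. ] w 0.0601 j [ 0.56  0.65 -0.71  1.54  0.46  1.12  1.2 ]
  d [-0.0021 -0.0089 -0.0074] rv [-0.     0.005 -0.004]
```

```bash
python3 -m pendant '[[[-0.002,-0.009,-0.007,0,0.005,-0.004,0.06],[0,0,0,0,0,0,0.06]]]'; python3 -c "
from h import *
togo(*rk(0,-.05,.056),83)"
```

```text
t: 10.0
position: [0.6292, -0.0786, 0.0586]
orientation: [-1.722, 1.567, -0.274]
ft_force: [-0.1, -0.0, -0.1]
width: 0.06
t 10.0 pos [ 0.6292 -0.0786  0.0586] f [-0.1 -0.  -0.1] w 0.06 j [ 0.57  0.66 -0.71  1.54  0.46  1.11  1.21]
  d [-0.0015  0.001  -0.0026] rv [0.001 0.004 0.   ]
```

```bash
python3 -m pendant '[[[-0.001,0.001,-0.001,0,0,0,0.0],[0,0,0,0,0,0,0.0],[0,0,0,0,0,0,0.0],[0,0,0,0,0,0,0.0],[0,0,0,0,0,0,0.0]]]'; python3 -c "
from h import *
togo(*rk(0,-.05,.056),83)"
python3 -m pendant '[[[-0.0006,-0.005,0.010,0.099,-0.012,0,0.0],[-0.0007,-0.006,0.009,0.099,-0.012,0,0.0],[-0.0008,-0.0065,0.009,0.099,-0.012,0,0.0],[-0.0009,-0.0075,0.008,0.099,-0.012,0,0.0]]]'; python3 -c "
from h import *
togo(*rk(0,-.0743,.0946),83); print(rkinv(manip.get_obs()['position']))"
```

```text
t: 10.62
position: [0.6291, -0.078, 0.0595]
orientation: [-1.71, 1.564, -0.262]
ft_force: [0.5, 0.1, 0.2]
width: 0.0077
t 10.62 pos [ 0.6291 -0.078   0.0595] f [0.5 0.1 0.2] w 0.0077 j [ 0.57  0.65 -0.71  1.54  0.46  1.11  1.2 ]
  d [-0.0014  0.0005 -0.0035] rv [0.002 0.006 0.001]
t: 11.12
position: [0.6262, -0.1011, 0.0943]
orientation: [-0.018, 1.162, 1.434]
ft_force: [1.4, 1.2, -6.3]
width: 0.0074
t 11.12 pos [ 0.6262 -0.1011  0.0943] f [ 1.4  1.2 -6.3] w 0.0074 j [ 0.9   0.75 -0.88  1.47  0.16  1.15  1.56]
  d [-0.0014 -0.0005  0.0003] rv [-0.405  0.056 -0.004]
[ 0.00131645 -0.07359215  0.09430311]
```

```bash
python3 -m pendant '[[[-0.001,-0.008,0.0075,0.099,-0.012,0,0.0],[-0.001,-0.009,0.0065,0.099,-0.012,0,0.0],[-0.0012,-0.0095,0.0055,0.099,-0.012,0,0.0],[-0.0012,-0.010,0.0045,0.099,-0.012,0,0.0]]]'; python3 -c "
from h import *
togo(*rk(0,-.1104,.118),83); print(rkinv(manip.get_obs()['position']))"
```

```text
t: 11.62
position: [0.6217, -0.1381, 0.1185]
orientation: [-0.012, 0.749, 1.44]
ft_force: [1.3, 1.2, -4.2]
width: 0.0075
t 11.62 pos [ 0.6217 -0.1381  0.1185] f [ 1.3  1.2 -4.2] w 0.0075 j [ 1.1   0.98 -0.98  1.33 -0.04  1.32  1.79]
  d [-0.0013  0.0007 -0.0005] rv [-0.814  0.108 -0.003]
[ 0.00132793 -0.11090243  0.11851906]
```

```bash
python3 -m pendant '[[[-0.0012,-0.0105,0.0035,0.099,-0.012,0,0.0],[-0.0013,-0.0105,0.0024,0.099,-0.012,0,0.0],[-0.0013,-0.0107,0.0014,0.099,-0.012,0,0.0],[-0.0013,-0.0108,0.0002,0.099,-0.012,0,0.0]]]'; python3 -c "
from h import *
togo(*rk(0,-.1529,.1254),83); print(rkinv(manip.get_obs()['position']))"
```

```text
t: 12.12
position: [0.6163, -0.1826, 0.1258]
orientation: [-0.008, 0.337, 1.441]
ft_force: [0.7, 0.8, -1.3]
width: 0.0073
t 12.12 pos [ 0.6163 -0.1826  0.1258] f [ 0.7  0.8 -1.3] w 0.0073 j [ 1.17  1.25 -1.03  1.13 -0.2   1.55  1.91]
  d [-0.001   0.003  -0.0004] rv [-1.223e+00  1.600e-01 -1.000e-03]
[ 0.00139322 -0.15572373  0.12579518]
```

```bash
python3 -m pendant '[[[0,0,0,0,0,0,0.04],[0,0,0,0,0,0,0.04],[0,0,0,0,0,0,0.04]]]'; python3 -c "
from h import *
snap('scene','s7');togo(*rk(0,-.23,.18),83); print(rkinv(manip.get_obs()['position']))"
```

```text
t: 12.5
position: [0.6165, -0.1851, 0.1235]
orientation: [-0.006, 0.337, 1.437]
ft_force: [0.0, -1.7, -1.3]
width: 0.0399
t 12.55 pos [ 0.6165 -0.1849  0.1237] f [ 0.3 -2.1  0.3] w 0.04 j [ 1.17  1.25 -1.03  1.13 -0.2   1.54  1.91]
  d [-0.0105 -0.0713  0.0563] rv [-1.223  0.161  0.004]
[ 0.00180038 -0.15796574  0.12366814]
```

View pics/s7.png

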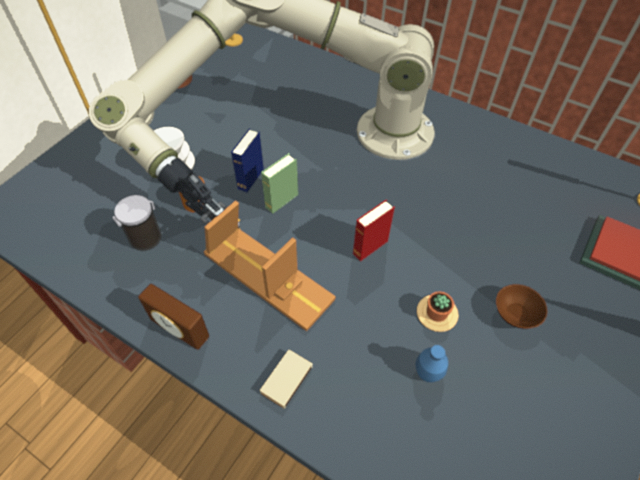

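```bash
python3 -m pendant '[[[-0.0015,-0.012,-0.0025,0,0,0,0.055],[-0.0015,-0.012,-0.0025,0,0,0,0.055],[-0.0015,-0.012,-0.0025,0,0,0,0.055],[0,0,0,0,0,0,0.055]]]'; python3 -c "
from h import *
snap('scene','s8');crop('scene0','x',0,0,1,1,1);togo(*rk(0,-.23,.18),83); print(rkinv(manip.get_obs()['position']));crop('s8','s8c',100,100,360,340,3)"
```

```text
t: 13.05
position: [0.6117, -0.2229, 0.1167]
orientation: [-0.008, 0.34, 1.439]
ft_force: [-0.2, 0.7, 0.5]
width: 0.055
t 13.1 pos [ 0.6118 -0.222   0.117 ] f [-0.1 -0.2  0.3] w 0.0549 j [ 1.17  1.28 -1.01  1.04 -0.18  1.62  1.92]
  d [-0.0058 -0.0342  0.063 ] rv [-1.221e+00  1.600e-01  1.000e-03]
[ 0.00165394 -0.19535817  0.1169653 ]
```

View pics/s8c.png

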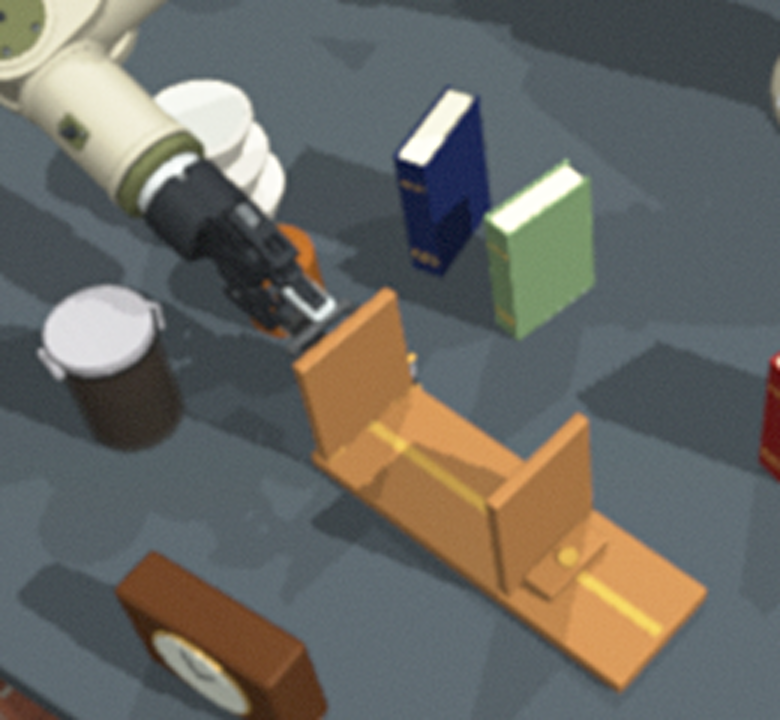

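```bash
python3 -m pendant '[[[-0.003,-0.022,0.008,0,0,0,0.06],[-0.003,-0.022,0.008,0,0,0,0.06],[0,0,0.04,0,0,0,0.06],[0,0,0.05,-0.1,0.012,0,0.06],[0,0.01,0.05,-0.15,0.018,0,0.06],[0,0.01,0.02,-0.18,0.021,0,0.06],[0,0.02,0,-0.18,0.021,0,0.06],[0,0.02,0,-0.18,0.021,0,0.06]]]'; python3 -c "
from h import *
togo(.3939,-.258,.25,98)"
```

```text
t: 14.1
position: [0.6048, -0.2062, 0.2946]
orientation: [-0.037, 1.147, 1.407]
ft_force: [0.1, 0.5, -0.3]
width: 0.0601
t 14.1 pos [ 0.6048 -0.2062  0.2946] f [ 0.1  0.5 -0.3] w 0.0601 j [ 1.02  0.66 -0.96  1.14  0.1   1.59  1.62]
  d [-0.2109 -0.0518 -0.0446] rv [-0.425  0.013  0.263]
```

```bash
python3 -m pendant '[[[0.005,0.03,0,-0.18,0.02,0,0.0],[0.005,0.035,0,-0.18,0.02,0,0.0],[0.005,0.04,-0.01,-0.06,0.01,0,0.0],[0.005,0.04,-0.02,0,0,0,0.0],[0.005,0.03,-0.03,0,0,0,0.0],[0,0,0,0,0,0,0.0]]]'; python3 -c "
from h import *
togo(*rk(0,0.0,.115),83)"
```

```text
t: 14.85
position: [0.6279, -0.0122, 0.2389]
orientation: [-2.071, 1.537, -0.602]
ft_force: [0.1, -0.2, 0.7]
width: -0.0002
t 14.85 pos [ 0.6279 -0.0122  0.2389] f [ 0.1 -0.2  0.7] w -0.0002 j [ 0.56  0.51 -0.89  1.37  0.42  1.42  1.15]
  d [ 0.0059 -0.0157 -0.1239] rv [ 0.02   0.028 -0.021]
```

```bash
python3 -m pendant '[[[0.006,-0.014,-0.03,0.02,0.028,-0.021,0.0],[0,0,-0.035,0,0,0,0.0],[0,0,-0.035,0,0,0,0.0],[0,0,-0.015,0,0,0,0.0],[0,0,0,0,0,0,0]]]'; python3 -c "
from h import *
togo(*rk(0,0.07,.115),83); print(rkinv(manip.get_obs()['position']))"
```

```text
t: 15.48
position: [0.6347, -0.0283, 0.1247]
orientation: [-1.378, 1.568, 0.069]
ft_force: [-0.5, 0.6, 0.5]
width: 0.0002
t 15.47 pos [ 0.6347 -0.0283  0.1247] f [-0.5  0.6  0.5] w 0.0002 j [ 0.56  0.63 -0.84  1.47  0.48  1.25  1.12]
  d [ 0.0076  0.0698 -0.0097] rv [-0.     0.003  0.002]
[ 0.00092773 -0.00024222  0.12468668]
```

```bash
python3 -m pendant '[[[0.001,0.012,-0.005,0,0,0,0.0],[0.0012,0.01,0,0,0,0,0.0],[0.0012,0.01,0,0,0,0,0.0],[0.0012,0.01,0,0,0,0,0.0],[0.0012,0.01,0,0,0,0,0.0],[0.0012,0.01,0,0,0,0,0.0],[0,0.006,0,0,0,0,0.0]]]'; python3 -c "
from h import *
togo(*rk(0,0.07,.115),83); print(rkinv(manip.get_obs()['position']))"
```

```text
t: 16.35
position: [0.6444, 0.0436, 0.1239]
orientation: [-1.644, 1.561, -0.199]
ft_force: [0.8, -2.4, -0.1]
width: 0.0003
t 16.35 pos [0.6444 0.0436 0.1239] f [ 0.8 -2.4 -0.1] w 0.0003 j [ 0.44  0.65 -0.84  1.45  0.49  1.25  1.  ]
  d [-0.0021 -0.002  -0.0089] rv [0.002 0.009 0.003]
[0.00184629 0.07228386 0.12390174]
```

```bash
python3 -m pendant '[[[-0.001,-0.012,0.005,0,0,0,0.0],[0,-0.01,0.05,0,0,0,0.02],[-0.005,-0.02,0.055,0,0,0.0,0.085],[-0.04,-0.042,0.03,0,0,0.04,0.085],[-0.04,-0.042,0.01,0,0,0.05,0.085],[-0.04,-0.042,0,0,0,0.05,0.085],[-0.04,-0.042,0,0,0,0.05,0.085],[-0.04,-0.042,0,0,0,0.05,0.085]]]'; python3 -c "
from h import *
togo(.3939,-.258,.25,98.4)"
```

```text
t: 17.35
position: [0.4345, -0.2109, 0.2787]
orientation: [-1.504, 1.559, 0.196]
ft_force: [1.1, -0.3, 0.1]
width: 0.085
t 17.35 pos [ 0.4345 -0.2109  0.2787] f [ 1.1 -0.3  0.1] w 0.085 j [ 1.28  0.14 -0.97  1.66  0.11  1.39  2.  ]
  d [-0.0406 -0.0471 -0.0287] rv [-0.002  0.011  0.018]
```

```bash
python3 -m pendant '[[[-0.03,-0.035,-0.01,-0.002,0.011,0.018,0.085],[-0.01,-0.01,-0.01,0,0,0,0.085],[0,0,0,0,0,0,0.085]]]'; python3 -c "
from h import *
togo(.3939,-.258,.25,98.4)
f=snap('wrist','w9')
from fit import D
a,b,h=D['navy'];c,s=np.cos(.1469),np.sin(.1469)
print(proj(f,[(.3939+c*x*a/2-s*y*b/2,-.258+s*x*a/2+c*y*b/2,h) for x,y in [(1,1),(1,-1),(-1,-1),(-1,1)]]).round(0))"
```

```text
t: 17.73
position: [0.3883, -0.2632, 0.2597]
orientation: [3.023, 1.567, -1.554]
ft_force: [0.2, 1.1, 0.2]
width: 0.0849
t 17.73 pos [ 0.3883 -0.2632  0.2597] f [0.2 1.1 0.2] w 0.0849 j [ 1.4   0.1  -0.92  1.72  0.09  1.35  2.16]
  d [ 0.0056  0.0052 -0.0097] rv [0.004 0.    0.011]
[[348. 307.]
 [306. 307.]
 [303. 177.]
 [349. 176.]]
```

View pics/w9.png

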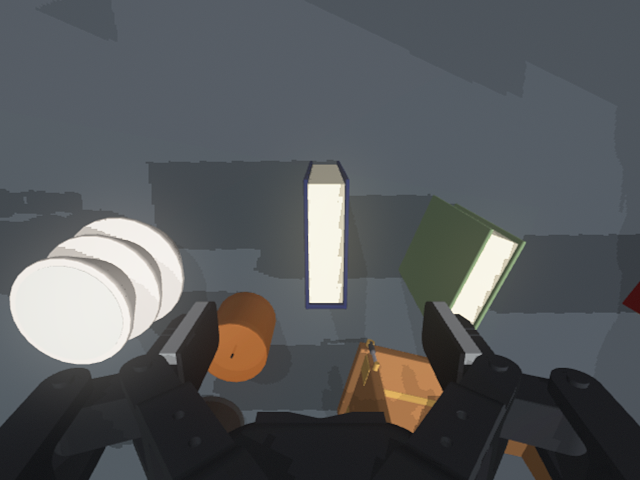

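```bash
python3 -m pendant '[[[0.0055,0.005,-0.04,0.004,0,0.011,0.085],[0,0,-0.04,0,0,0,0.085],[0,0,-0.03,0,0,0,0.085],[0,0,0,0,0,0,0.085]]]'; python3 -c "
from h import *
togo(.3939,-.258,.115,98.4)"
```

```text
t: 18.27
position: [0.3998, -0.2542, 0.1512]
orientation: [-2.045, 1.563, -0.32]
ft_force: [-0.4, -0.1, 1.1]
width: 0.0852
t 18.27 pos [ 0.3998 -0.2542  0.1512] f [-0.4 -0.1  1.1] w 0.0852 j [ 1.32  0.23 -0.92  1.88  0.2   1.12  2.06]
  d [-0.0059 -0.0038 -0.0362] rv [ 0.002  0.007 -0.008]
```

```bash
python3 -m pendant '[[[-0.006,-0.004,-0.02,0.002,0.007,-0.008,0.085],[0,0,-0.012,0,0,0,0.085],[0,0,0,0,0,0,0.085]]]'; python3 -c "
from h import *
togo(.3939,-.258,.115,98.4)"
```

```text
t: 18.65
position: [0.3961, -0.2584, 0.1205]
orientation: [-2.373, 1.566, -0.654]
ft_force: [0.2, 0.5, -0.2]
width: 0.0851
t 18.65 pos [ 0.3961 -0.2584  0.1205] f [ 0.2  0.5 -0.2] w 0.0851 j [ 1.31  0.27 -0.9   1.91  0.24  1.06  2.02]
  d [-0.0022  0.0004 -0.0055] rv [ 0.003  0.003 -0.002]
```

```bash
python3 -m pendant '[[[-0.002,0,-0.005,0.003,0.003,-0.002,0.02],[0,0,0,0,0,0,0.02],[0,0,0,0,0,0,0.02],[0,0,0,0,0,0,0.02],[0,0,0,0,0,0,0.02],[0,0,0.01,0,0,0,0.02],[0,0,0.01,0,0,0,0.02],[0,0,0,0,0,0,0.02]]]'; python3 -c "
from h import *
togo(*rk(0,-.15+.040,.2),83.05)"
```

```text
t: 19.65
position: [0.3946, -0.2587, 0.138]
orientation: [-2.182, 1.569, -0.465]
ft_force: [-0.4, -0.3, -2.3]
width: 0.0316
t 19.65 pos [ 0.3946 -0.2587  0.138 ] f [-0.4 -0.3 -2.3] w 0.0316 j [ 1.32  0.25 -0.91  1.89  0.22  1.1   2.05]
  d [0.2259 0.1216 0.062 ] rv [ 0.001  0.001 -0.268]
```

```bash
python3 -m pendant '[[[0,0,0.045,0,0,0,0.02],[0,0,0.05,0,0,0,0.02],[0.01,0.005,0.045,0,0,-0.02,0.02],[0.03,0.015,0.01,0,0,-0.05,0.02],[0.035,0.02,0,0,0,-0.05,0.02],[0.035,0.02,0,0,0,-0.05,0.02],[0.035,0.02,0,0,0,-0.05,0.02],[0.035,0.02,0,0,0,-0.03,0.02]]]'; python3 -c "
from h import *
togo(*rk(0,-.105,.28),83.05)"
```

```text
t: 20.65
position: [0.5753, -0.1602, 0.2928]
orientation: [3.118, 1.567, -1.72]
ft_force: [0.4, -0.3, -1.6]
width: 0.0312
t 20.65 pos [ 0.5753 -0.1602  0.2928] f [ 0.4 -0.3 -1.6] w 0.0312 j [ 0.86  0.45 -0.93  1.34  0.36  1.53  1.41]
  d [ 0.0458  0.0281 -0.0128] rv [ 0.004 -0.001  0.004]
```

```bash
python3 -m pendant '[[[0.03,0.019,0,0.004,0,0.004,0.02],[0.012,0.007,0,0,0,0,0.02],[0,0,0,0,0,0,0.02]]]'; python3 -c "
from h import *
togo(*rk(0,-.105,.18),83.05)
snap('wrist','w10')
snap('scene','s10')
"
```

```text
t: 21.02
position: [0.6201, -0.1302, 0.2905]
orientation: [0.852, 1.566, 2.306]
ft_force: [0.3, -0.6, -1.7]
width: 0.0312
t 21.02 pos [ 0.6201 -0.1302  0.2905] f [ 0.3 -0.6 -1.7] w 0.0312 j [ 0.73  0.54 -0.91  1.23  0.41  1.57  1.35]
  d [ 0.001  -0.0019 -0.1105] rv [-0.003 -0.003 -0.004]
```

View pics/w10.png

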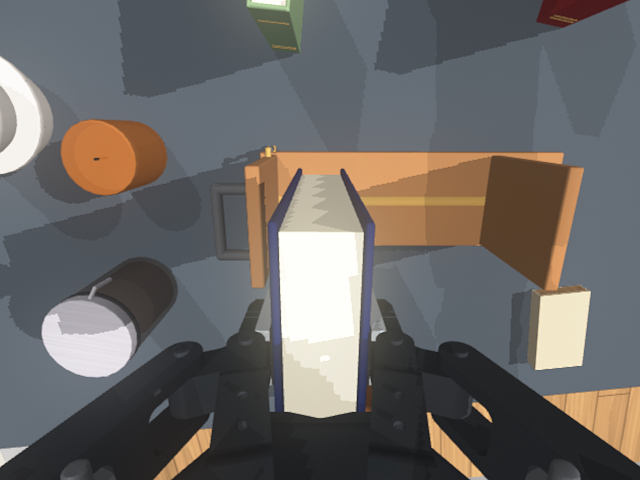

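View pics/s10.png

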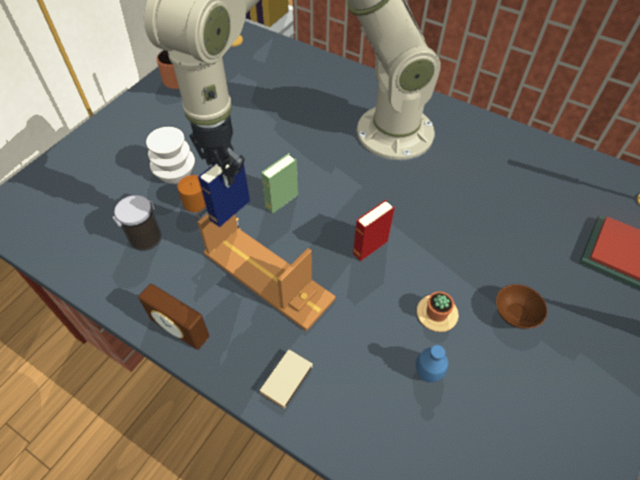

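```bash
python3 -m pendant '[[[0.001,-0.001,-0.04,-0.003,-0.003,-0.004,0.02],[0,0.002,-0.04,0,0,0,0.02],[0,0,0,0,0,0,0.02]]]'; python3 -c "
from h import *
togo(*rk(0,-.105,.15),83.05)
"
```

```text
t: 21.5
position: [0.6185, -0.1343, 0.2106]
orientation: [-2.62, 1.567, -1.177]
ft_force: [-0.2, -0.3, -1.7]
width: 0.0309
t 21.5 pos [ 0.6185 -0.1343  0.2106] f [-0.2 -0.3 -1.7] w 0.0309 j [ 0.75  0.57 -0.89  1.37  0.44  1.41  1.31]
  d [ 0.0026  0.0022 -0.0606] rv [0.004 0.002 0.007]
```

```bash
python3 -m pendant '[[[0.0026,0.0022,-0.025,0.004,0.002,0.007,0.02],[0,0.001,-0.025,0,0,0,0.02],[0,0,-0.005,0,0,0,0.02],[0,0,0,0,0,0,0.02]]]'; python3 -c "
from h import *
togo(*rk(0,-.105,.132),83.05)
"
```

```text
t: 22.0
position: [0.623, -0.1351, 0.1631]
orientation: [-1.843, 1.562, -0.399]
ft_force: [0.5, -0.1, -1.5]
width: 0.0312
t 22.0 pos [ 0.623  -0.1351  0.1631] f [ 0.5 -0.1 -1.5] w 0.0312 j [ 0.75  0.6  -0.88  1.43  0.47  1.32  1.29]
  d [-0.0019  0.003  -0.0311] rv [0.003 0.008 0.005]
```

```bash
python3 -m pendant '[[[-0.002,0.003,-0.018,0.003,0.008,0.005,0.02],[0,0,-0.005,0,0,0,0.02],[0,0,0,0,0,0,0.02]]]'; python3 -c "
from h import *
togo(*rk(0,-.105,.132),83.05)
"
```

```text
t: 22.38
position: [0.6219, -0.1322, 0.1413]
orientation: [-1.82, 1.568, -0.371]
ft_force: [0.2, 0.5, -2.3]
width: 0.0315
t 22.38 pos [ 0.6219 -0.1322  0.1413] f [ 0.2  0.5 -2.3] w 0.0315 j [ 0.74  0.62 -0.87  1.45  0.48  1.28  1.28]
  d [-0.0008  0.0001 -0.0093] rv [0.001 0.003 0.001]
```

```bash
python3 -m pendant '[[[-0.0005,0,-0.005,0.001,0.003,0.001,0.02],[0,0,-0.002,0,0,0,0.02],[0,0,-0.002,0,0,0,0.02]]]'; python3 -c "
from h import *
togo(*rk(0,-.105,.132),83.05)
"
```

```text
t: 22.75
position: [0.6218, -0.1321, 0.1327]
orientation: [-1.715, 1.57, -0.265]
ft_force: [-4.2, 0.6, 10.8]
width: 0.0317
t 22.75 pos [ 0.6218 -0.1321  0.1327] f [-4.2  0.6 10.8] w 0.0317 j [ 0.74  0.63 -0.86  1.46  0.49  1.27  1.28]
  d [-0.0007 -0.0001 -0.0007] rv [ 0.  0. -0.]
```

Contact. Release gently and rise.

```bash
python3 -m pendant '[[[0,0,0.001,0,0,0,0.038],[0,0,0,0,0,0,0.044],[0,0,0,0,0,0,0.046],[0,0,0.015,0,0,0,0.046],[0,0,0.02,0,0,0,0.046],[0,0,0.03,0,0,0,0.046],[0,0,0.03,0,0,0,0.046],[0,0,0,0,0,0,0.046]]]'; python3 -c "
from h import *
snap('wrist','w11')
togo(.4133,-.1372,.24,77.2)
"
```

```text
t: 23.75
position: [0.6232, -0.1314, 0.2392]
orientation: [-1.531, 1.564, -0.08]
ft_force: [0.4, 0.4, 0.0]
width: 0.0457
t 23.8 pos [ 0.6226 -0.1316  0.2377] f [ 0.2 -0.8 -0.2] w 0.0459 j [ 0.74  0.56 -0.9   1.32  0.43  1.46  1.32]
  d [-0.2093 -0.0056  0.0023] rv [ 0.001  0.005 -0.103]
```

View pics/w11.png

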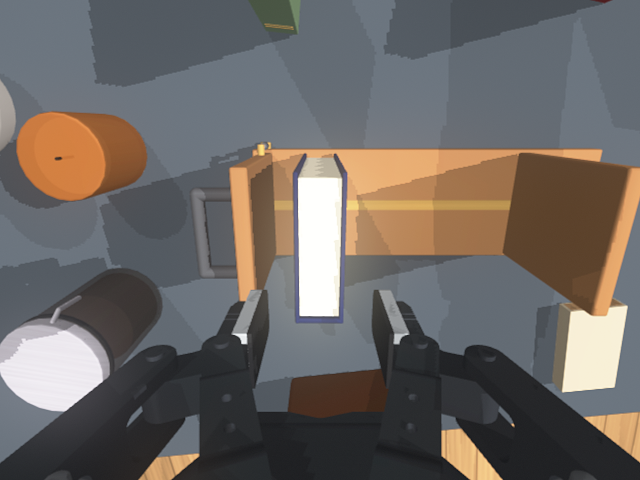

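```bash
python3 -m pendant '[[[-0.02,0,0.01,0,0.005,0,0.085],[-0.035,0,0,0,0,-0.02,0.085],[-0.04,0,0,0,0,-0.02,0.085],[-0.04,0,0,0,0,-0.02,0.085],[-0.035,0,0,0,0,-0.02,0.085],[-0.025,0,0,0,0,-0.02,0.085],[0,0,0,0,0,0,0.085]]]'; python3 -c "
from h import *
togo(.4133,-.1372,.24,77.2)
"
```

```text
t: 24.68
position: [0.4197, -0.131, 0.2446]
orientation: [1.716, 1.564, 3.061]
ft_force: [0.4, -0.8, 0.3]
width: 0.085
t 24.68 pos [ 0.4197 -0.131   0.2446] f [ 0.4 -0.8  0.3] w 0.085 j [ 1.23  0.04 -1.01  1.81  0.03  1.32  1.56]
  d [-0.0064 -0.0062 -0.0046] rv [-0.001 -0.006  0.002]
```

```bash
python3 -m pendant '[[[-0.0064,-0.0062,-0.004,-0.001,-0.006,0.002,0.085],[0,0,0,0,0,0,0.085]]]'; python3 -c "
from h import *
togo(.4133,-.1372,.11,77.2)
f=snap('wrist','w12')
from fit import D
a,b,h=D['sage'];c,s=np.cos(-.2228),np.sin(-.2228)
print(proj(f,[(.4133+c*x*a/2-s*y*b/2,-.1372+s*x*a/2+c*y*b/2,h) for x,y in [(1,1),(1,-1),(-1,-1),(-1,1)]]).round(0))"
```

```text
t: 24.92
position: [0.4134, -0.1377, 0.2402]
orientation: [-2.8, 1.57, -1.452]
ft_force: [0.6, -0.3, 0.2]
width: 0.085
t 24.93 pos [ 0.4134 -0.1377  0.2402] f [ 0.6 -0.3  0.2] w 0.085 j [ 1.25  0.02 -0.99  1.83  0.02  1.3   1.6 ]
  d [-1.000e-04  5.000e-04 -1.302e-01] rv [ 0.  0. -0.]
[[341. 306.]
 [299. 307.]
 [297. 172.]
 [343. 172.]]
```

View pics/w12.png

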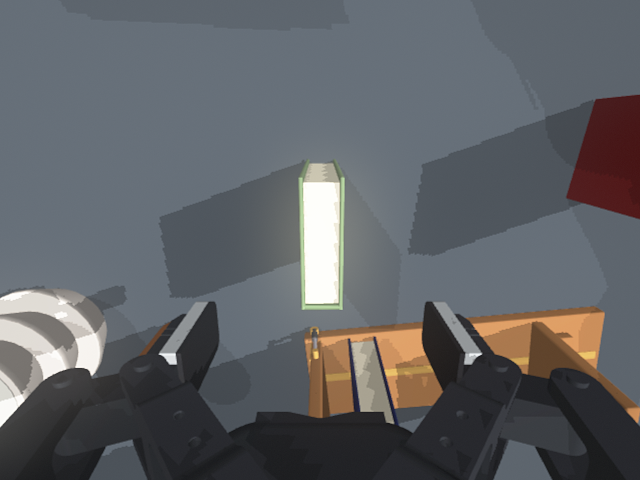

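```bash
python3 -m pendant '[[[0,0,-0.04,0,0,0,0.085],[0,0,-0.04,0,0,0,0.085],[0,0,-0.02,0,0,0,0.085],[0,0,0,0,0,0,0.085]]]'; python3 -c "
from h import *
togo(.4133,-.1372,.11,77.2)"
```

```text
t: 25.48
position: [0.4166, -0.1361, 0.1382]
orientation: [-0.645, 1.566, 0.707]
ft_force: [0.3, -0.7, 0.4]
width: 0.0851
t 25.48 pos [ 0.4166 -0.1361  0.1382] f [ 0.3 -0.7  0.4] w 0.0851 j [ 1.18  0.17 -1.    1.97  0.16  1.08  1.46]
  d [-0.0033 -0.0011 -0.0282] rv [-0.003  0.004 -0.004]
```

```bash
python3 -m pendant '[[[-0.0033,-0.001,-0.018,-0.003,0.004,-0.004,0.085],[0,0,-0.006,0,0,0,0.085],[0,0,0,0,0,0,0.085]]]'; python3 -c "
from h import *
togo(.4133,-.1372,.11,77.2)"
```

```text
t: 25.85
position: [0.4146, -0.1372, 0.1141]
orientation: [-1.565, 1.569, -0.218]
ft_force: [0.1, 0.2, 0.4]
width: 0.0853
t 25.85 pos [ 0.4146 -0.1372  0.1141] f [0.1 0.2 0.4] w 0.0853 j [ 1.16  0.21 -0.99  2.    0.2   1.03  1.42]
  d [-0.0013  0.     -0.0041] rv [0.    0.001 0.   ]
```

```bash
python3 -m pendant '[[[-0.001,0,-0.003,0,0.001,0,0.02],[0,0,0,0,0,0,0.02],[0,0,0,0,0,0,0.02],[0,0,0,0,0,0,0.02],[0,0,0,0,0,0,0.02],[0,0,0.01,0,0,0,0.02],[0,0,0.01,0,0,0,0.02],[0,0,0,0,0,0,0.02]]]'; python3 -c "
from h import *
togo(*rk(0,-.048,.28),83.05)"
```

```text
t: 26.85
position: [0.4142, -0.1375, 0.1336]
orientation: [-2.087, 1.568, -0.74]
ft_force: [0.5, -0.2, -1.6]
width: 0.0289
t 26.85 pos [ 0.4142 -0.1375  0.1336] f [ 0.5 -0.2 -1.6] w 0.0289 j [ 1.18  0.17 -1.    1.98  0.17  1.07  1.46]
  d [0.2138 0.062  0.1464] rv [0.002 0.002 0.102]
```

```bash
python3 -m pendant '[[[0,0,0.045,0,0,0,0.02],[0,0,0.05,0,0,0,0.02],[0.005,0.005,0.045,0,0,0.01,0.02],[0.03,0.01,0.01,0,0,0.02,0.02],[0.035,0.01,0,0,0,0.02,0.02],[0.035,0.01,0,0,0,0.02,0.02],[0.035,0.01,0,0,0,0.02,0.02],[0.035,0.01,0,0,0,0.01,0.02]]]'; python3 -c "
from h import *
togo(*rk(0,-.048,.28),83.05)"
```

```text
t: 27.85
position: [0.5913, -0.0849, 0.2888]
orientation: [-2.794, 1.562, -1.356]
ft_force: [0.2, -0.4, -0.8]
width: 0.0293
t 27.85 pos [ 0.5913 -0.0849  0.2888] f [ 0.2 -0.4 -0.8] w 0.0293 j [ 0.79  0.48 -1.03  1.34  0.42  1.54  1.23]
  d [ 0.0367  0.0094 -0.0088] rv [0.008 0.002 0.011]
```

```bash
python3 -m pendant '[[[0.03,0.009,0,0.008,0.002,0.011,0.02],[0.006,0,0,0,0,0,0.02],[0,0,-0.035,0,0,0,0.02],[0,0,-0.03,0,0,0,0.02],[0,0,0,0,0,0,0.02]]]'; python3 -c "
from h import *
togo(*rk(0,-.048,.2),83.05)"
```

```text
t: 28.48
position: [0.629, -0.0754, 0.2201]
orientation: [1.147, 1.567, 2.596]
ft_force: [-0.1, -0.1, -0.6]
width: 0.0292
t 28.48 pos [ 0.629  -0.0754  0.2201] f [-0.1 -0.1 -0.6] w 0.0292 j [ 0.7   0.6  -0.99  1.35  0.49  1.45  1.19]
  d [-0.001  -0.0001 -0.0201] rv [-0.002 -0.003 -0.   ]
```

```bash
python3 -m pendant '[[[-0.001,0,-0.03,-0.002,-0.003,0,0.02],[0,0,-0.025,0,0,0,0.02],[0,0,0,0,0,0,0.02]]]'; python3 -c "
from h import *
togo(*rk(0,-.048,.128),83.05)
snap('scene','s13')"
```

```text
t: 28.85
position: [0.6288, -0.0771, 0.169]
orientation: [-1.825, 1.566, -0.378]
ft_force: [0.2, -0.6, -1.7]
width: 0.0291
t 28.85 pos [ 0.6288 -0.0771  0.169 ] f [ 0.2 -0.6 -1.7] w 0.0291 j [ 0.71  0.63 -0.97  1.43  0.52  1.35  1.17]
  d [-0.0008  0.0016 -0.041 ] rv [0.002 0.005 0.003]
```

View pics/s13.png

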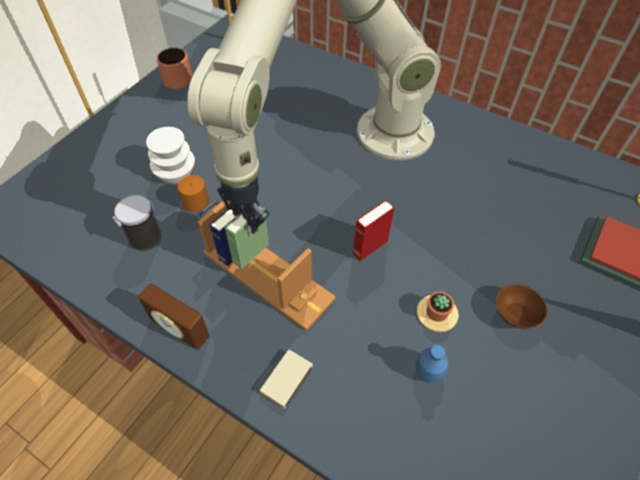

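```bash
python3 -m pendant '[[[-0.001,0.0015,-0.02,0.002,0.005,0.003,0.02],[0,0,-0.01,0,0,0,0.02],[0,0,0,0,0,0,0.02]]]'; python3 -c "
from h import *
togo(*rk(0,-.048,.128),83.05)"
```

```text
t: 29.28
position: [0.6298, -0.0755, 0.1418]
orientation: [-1.522, 1.565, -0.073]
ft_force: [-0.5, 0.1, -1.1]
width: 0.0295
t 29.27 pos [ 0.6298 -0.0755  0.1418] f [-0.5  0.1 -1.1] w 0.0295 j [ 0.7   0.65 -0.96  1.46  0.54  1.3   1.15]
  d [-0.0018 -0.     -0.0138] rv [0.    0.006 0.   ]
```

```bash
python3 -m pendant '[[[-0.001,0,-0.008,0,0.005,0,0.02],[0,0,-0.003,0,0,0,0.02],[0,0,-0.002,0,0,0,0.02],[0,0,0,0,0,0,0.02]]]'; python3 -c "
from h import *
togo(*rk(0,-.048,.128),83.05)"
```

```text
t: 29.78
position: [0.6298, -0.0749, 0.1304]
orientation: [-1.655, 1.567, -0.205]
ft_force: [-0.2, -0.4, -2.4]
width: 0.0295
t 29.77 pos [ 0.6298 -0.0749  0.1304] f [-0.2 -0.4 -2.4] w 0.0295 j [ 0.7   0.67 -0.95  1.47  0.55  1.29  1.15]
  d [-0.0019 -0.0006 -0.0024] rv [0.001 0.003 0.   ]
```

```bash
python3 -m pendant '[[[-0.001,0,-0.002,0,0.003,0,0.02],[0,0,-0.002,0,0,0,0.02]]]'; python3 -c "
from h import *
togo(*rk(0,-.048,.128),83.05)"
```

```text
t: 30.02
position: [0.6305, -0.0743, 0.1294]
orientation: [-1.674, 1.566, -0.224]
ft_force: [-5.8, 1.4, 16.4]
width: 0.0295
t 30.02 pos [ 0.6305 -0.0743  0.1294] f [-5.8  1.4 16.4] w 0.0295 j [ 0.7   0.67 -0.95  1.47  0.55  1.28  1.14]
  d [-0.0025 -0.0013 -0.0014] rv [ 0.001  0.005 -0.   ]
```

```bash
python3 -m pendant '[[[-0.003,-0.001,0.001,0,0.003,0,0.02],[-0.001,0,0,0,0,0,0.02]]]'; python3 -c "
from h import *
togo(*rk(0,-.048,.128),83.05)"
```

```text
t: 30.28
position: [0.6264, -0.0752, 0.1305]
orientation: [-1.959, 1.568, -0.509]
ft_force: [-0.3, -0.6, -2.0]
width: 0.0293
t 30.27 pos [ 0.6264 -0.0752  0.1305] f [-0.3 -0.6 -2. ] w 0.0293 j [ 0.7   0.66 -0.95  1.48  0.55  1.29  1.15]
  d [ 0.0016 -0.0003 -0.0025] rv [ 0.001  0.002 -0.   ]
```

```bash
python3 -m pendant '[[[0.001,0,-0.0015,0,0.001,0,0.02],[0,0,0,0,0,0,0.03],[0,0,0,0,0,0,0.042],[0,0,0,0,0,0,0.046],[0,0,0.015,0,0,0,0.046],[0,0,0.025,0,0,0,0.046],[0,0,0.035,0,0,0,0.046],[0,0,0.02,0,0,0,0.046]]]'; python3 -c "
from h import *
snap('wrist','w14')
togo(.4219,.1447,.24,72)
"
```

```text
t: 31.28
position: [0.6267, -0.0751, 0.2285]
orientation: [2.053, 1.57, -2.78]
ft_force: [0.0, 0.9, -0.4]
width: 0.046
t 31.32 pos [ 0.6275 -0.0749  0.231 ] f [0.2 1.4 2.9] w 0.0457 j [ 0.71  0.59 -0.99  1.34  0.49  1.46  1.2 ]
  d [-0.2056  0.2196  0.009 ] rv [ 0.001  0.002 -0.193]
```

View pics/w14.png

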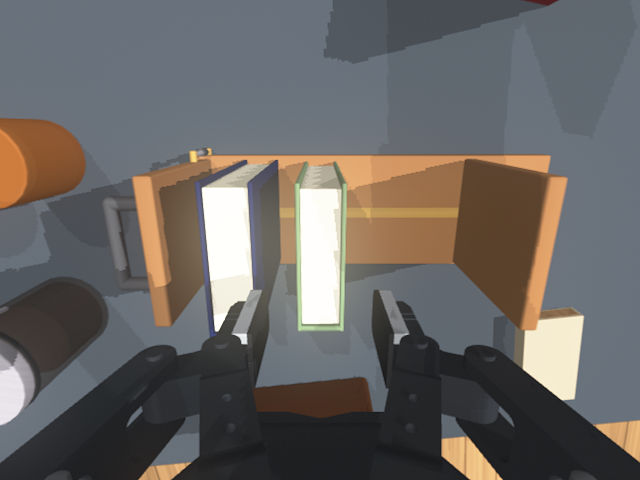

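```bash
python3 -m pendant '[[[-0.015,0.02,0.015,0,0,0,0.06],[-0.03,0.033,0,0,0,-0.03,0.085],[-0.03,0.033,0,0,0,-0.035,0.085],[-0.03,0.033,0,0,0,-0.035,0.085],[-0.03,0.033,0,0,0,-0.035,0.085],[-0.03,0.033,0,0,0,-0.035,0.085],[-0.02,0.02,0,0,0,-0.02,0.085],[0,0,0,0,0,0,0.085]]]'; python3 -c "
from h import *
togo(.4219,.1447,.24,72)
"
```

```text
t: 32.33
position: [0.4371, 0.1368, 0.2504]
orientation: [-1.667, 1.56, -0.413]
ft_force: [-0.0, -0.6, -0.1]
width: 0.0849
t 32.33 pos [0.4371 0.1368 0.2504] f [-0.  -0.6 -0.1] w 0.0849 j [ 0.76  0.12 -1.21  1.76  0.12  1.33  0.79]
  d [-0.0152  0.0079 -0.0104] rv [0.004 0.01  0.003]
```

```bash
python3 -m pendant '[[[-0.0145,0.008,-0.01,0.004,0.01,0.003,0.085],[0,0,0,0,0,0,0.085]]]'; python3 -c "
from h import *
togo(.4219,.1447,.112,71.9)
f=snap('wrist','w15')
from fit import D
a,b,h=D['red'];c,s=np.cos(-.3156),np.sin(-.3156)
print(proj(f,[(.4219+c*x*a/2-s*y*b/2,.1447+s*x*a/2+c*y*b/2,h) for x,y in [(1,1),(1,-1),(-1,-1),(-1,1)]]).round(0))"
```

```text
t: 32.58
position: [0.4222, 0.1445, 0.24]
orientation: [2.079, 1.57, -2.948]
ft_force: [-0.1, -0.3, 0.3]
width: 0.085
t 32.58 pos [0.4222 0.1445 0.24  ] f [-0.1 -0.3  0.3] w 0.085 j [ 0.77  0.09 -1.22  1.8   0.09  1.31  0.79]
  d [-0.0003  0.0002 -0.128 ] rv [ 0.    -0.001 -0.002]
[[340. 309.]
 [299. 309.]
 [296. 171.]
 [343. 171.]]
```

View pics/w15.png

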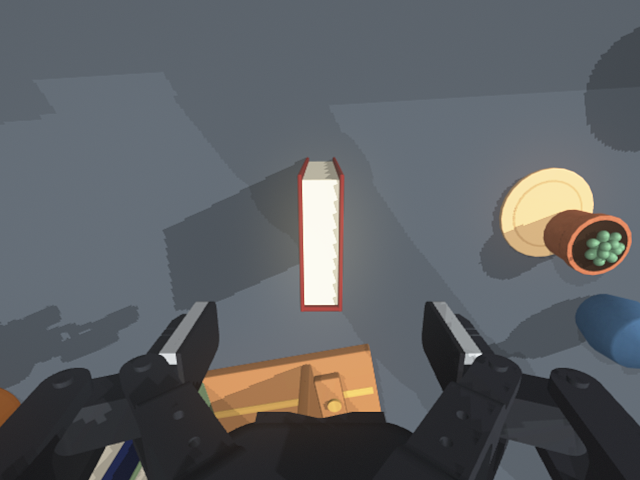

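```bash
python3 -m pendant '[[[0,0,-0.04,0,0,0,0.085],[0,0,-0.04,0,0,0,0.085],[0,0,-0.02,0,0,0,0.085],[0,0,0,0,0,0,0.085]]]'; python3 -c "
from h import *
f=load('w15');print(proj(f,[(.5055,.369,.006),(.5055,.369,.052)]),ray(f,598,243,.052))
togo(.4219,.1447,.112,71.9)
"
```

```text
t: 33.12
position: [0.426, 0.1409, 0.1378]
orientation: [-0.147, 1.569, 1.102]
ft_force: [-0.4, 0.6, -0.3]
width: 0.0851
[[546.93178718 212.77832513]
 [577.32978411 224.20199781]] [0.53022848 0.38567825 0.052     ]
t 33.12 pos [0.426  0.1409 0.1378] f [-0.4  0.6 -0.3] w 0.0851 j [ 0.66  0.26 -1.16  1.94  0.27  1.11  0.64]
  d [-0.0041  0.0038 -0.0258] rv [-0.002  0.001  0.006]
```

```bash
python3 -m pendant '[[[-0.0041,0.0038,-0.016,-0.002,0.001,0.006,0.085],[0,0,-0.006,0,0,0,0.085],[0,0,0,0,0,0,0.085]]]'; python3 -c "
from h import *
togo(.4219,.1447,.112,71.9)"
```

```text
t: 33.5
position: [0.4232, 0.1449, 0.1159]
orientation: [-0.953, 1.569, 0.301]
ft_force: [-0.4, -0.4, -0.1]
width: 0.0849
t 33.5 pos [0.4232 0.1449 0.1159] f [-0.4 -0.4 -0.1] w 0.0849 j [ 0.62  0.29 -1.14  1.97  0.31  1.06  0.59]
  d [-0.0013 -0.0002 -0.0039] rv [-0.001  0.002  0.001]
```

```bash
python3 -m pendant '[[[-0.001,0,-0.003,0,0.001,0,0.02],[0,0,0,0,0,0,0.02],[0,0,0,0,0,0,0.02],[0,0,0,0,0,0,0.02],[0,0,0,0,0,0,0.02],[0,0,0.01,0,0,0,0.02],[0,0,0.01,0,0,0,0.02],[0,0,0,0,0,0,0.02]]]'; python3 -c "
from h import *
togo(*rk(0,.010,.28),83.05)"
```

```text
t: 34.5
position: [0.4226, 0.145, 0.1352]
orientation: [-1.141, 1.568, 0.113]
ft_force: [-0.9, 1.2, -2.7]
width: 0.0294
t 34.5 pos [0.4226 0.145  0.1352] f [-0.9  1.2 -2.7] w 0.0294 j [ 0.65  0.26 -1.17  1.95  0.27  1.1   0.63]
  d [ 0.2124 -0.163   0.1448] rv [-0.001  0.003  0.196]
```

```bash
python3 -m pendant '[[[0,0,0.045,0,0,0,0.02],[0,0,0.05,0,0,0,0.02],[0.005,-0.005,0.045,0,0,0.01,0.02],[0.03,-0.023,0.01,0,0,0.035,0.02],[0.033,-0.026,0,0,0,0.035,0.02],[0.033,-0.026,0,0,0,0.035,0.02],[0.033,-0.026,0,0,0,0.035,0.02],[0.033,-0.026,0,0,0,0.035,0.02]]]'; python3 -c "
from h import *
togo(*rk(0,.010,.28),83.05)"
```

```text
t: 35.5
position: [0.5918, 0.01, 0.2911]
orientation: [-2.166, 1.562, -0.719]
ft_force: [0.4, 0.4, -2.0]
width: 0.0293
t 35.5 pos [0.5918 0.01   0.2911] f [ 0.4  0.4 -2. ] w 0.0293 j [ 0.68  0.49 -1.1   1.36  0.45  1.54  1.06]
  d [ 0.0432 -0.028  -0.0111] rv [0.006 0.007 0.003]
```

```bash
python3 -m pendant '[[[0.03,-0.02,0,0.006,0.007,0.003,0.02],[0.012,-0.007,0,0,0,0,0.02],[0,0,0,0,0,0,0.02]]]'; python3 -c "
from h import *
togo(*rk(0,.010,.2),83.05);snap('wrist','w16')"
```

```text
t: 35.88
position: [0.6367, -0.0222, 0.2878]
orientation: [1.424, 1.566, 2.868]
ft_force: [0.4, 1.0, -2.2]
width: 0.0291
t 35.88 pos [ 0.6367 -0.0222  0.2878] f [ 0.4  1.  -2.2] w 0.0291 j [ 0.62  0.6  -1.05  1.22  0.51  1.6   1.11]
  d [-0.0017  0.0042 -0.0878] rv [-0.001 -0.004  0.006]
```

View pics/w16.png

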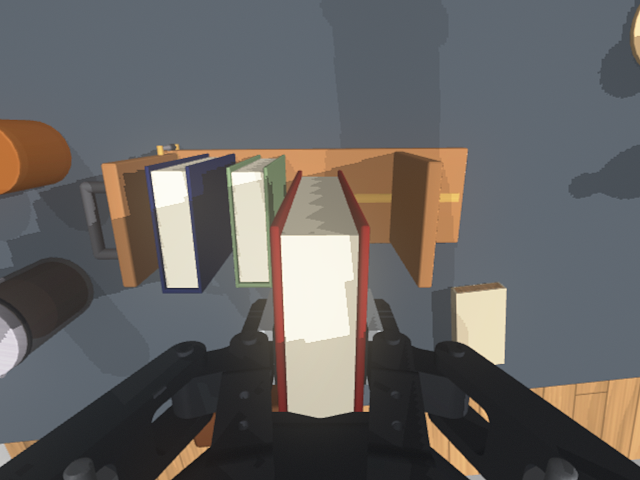

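```bash
python3 -m pendant '[[[-0.0017,0.005,-0.035,-0.001,-0.004,0.006,0.02],[0,0.001,-0.035,0,0,0,0.02],[0,0,0,0,0,0,0.02]]]'; python3 -c "
from h import *
togo(*rk(0,.012,.16),83.05)"
```

```text
t: 36.3
position: [0.6325, -0.0135, 0.2178]
orientation: [-1.93, 1.57, -0.476]
ft_force: [0.2, 0.3, -1.6]
width: 0.0295
t 36.3 pos [ 0.6325 -0.0135  0.2178] f [ 0.2  0.3 -1.6] w 0.0295 j [ 0.63  0.62 -1.04  1.36  0.53  1.46  1.07]
  d [ 0.0027 -0.0025 -0.0578] rv [ 0.     0.001 -0.004]
```

```bash
python3 -m pendant '[[[0.0027,-0.0025,-0.03,0,0.001,-0.004,0.02],[0,0,-0.025,0,0,0,0.02],[0,0,0,0,0,0,0.02]]]'; python3 -c "
from h import *
togo(*rk(0,.012,.129),83.05)"
```

```text
t: 36.67
position: [0.636, -0.0146, 0.1679]
orientation: [-1.601, 1.565, -0.151]
ft_force: [0.6, -0.2, -2.3]
width: 0.029
t 36.67 pos [ 0.636  -0.0146  0.1679] f [ 0.6 -0.2 -2.3] w 0.029 j [ 0.63  0.66 -1.02  1.42  0.56  1.37  1.05]
  d [-0.0008 -0.0014 -0.0389] rv [ 0.001  0.006 -0.001]
```

```bash
python3 -m pendant '[[[-0.001,-0.0015,-0.02,0.001,0.006,-0.001,0.02],[0,0,-0.01,0,0,0,0.02],[0,0,-0.003,0,0,0,0.02],[0,0,0,0,0,0,0.02]]]'; python3 -c "
from h import *
togo(*rk(0,.012,.129),83.05)"
```

```text
t: 37.17
position: [0.6365, -0.0156, 0.1372]
orientation: [-1.44, 1.566, 0.009]
ft_force: [-0.2, 0.6, -2.0]
width: 0.0293
t 37.17 pos [ 0.6365 -0.0156  0.1372] f [-0.2  0.6 -2. ] w 0.0293 j [ 0.63  0.69 -1.    1.45  0.59  1.32  1.03]
  d [-0.0012 -0.0003 -0.0082] rv [-0.     0.004  0.001]
```

```bash
python3 -m pendant '[[[-0.0015,0,-0.004,0,0.004,0.001,0.02],[-0.0005,0,-0.002,0,0.001,0,0.02],[0,0,0,0,0,0,0.02]]]'; python3 -c "
from h import *
togo(*rk(0,.012,.129),83.05)"
```

```text
t: 37.55
position: [0.6347, -0.0155, 0.1315]
orientation: [-0.297, 1.571, 1.153]
ft_force: [0.6, 0.7, -2.2]
width: 0.0295
t 37.55 pos [ 0.6347 -0.0155  0.1315] f [ 0.6  0.7 -2.2] w 0.0295 j [ 0.63  0.69 -1.    1.46  0.59  1.31  1.03]
  d [ 0.0006 -0.0005 -0.0025] rv [-0.     0.    -0.001]
```

```bash
python3 -m pendant '[[[0,0,-0.002,0,0,0,0.02],[0,0,-0.001,0,0,0,0.02]]]'; python3 -c "
from h import *
togo(*rk(0,.012,.129),83.05)"
```

```text
t: 37.8
position: [0.6349, -0.0153, 0.13]
orientation: [-1.671, 1.57, -0.221]
ft_force: [-5.0, -1.0, 8.1]
width: 0.0293
t 37.8 pos [ 0.6349 -0.0153  0.13  ] f [-5.  -1.   8.1] w 0.0293 j [ 0.63  0.69 -1.    1.46  0.59  1.31  1.03]
  d [ 0.0003 -0.0007 -0.001 ] rv [ 0.     0.001 -0.001]
```

```bash
python3 -m pendant '[[[0,0,0.0005,0,0,0,0.03],[0,0,0,0,0,0,0.042],[0,0,0,0,0,0,0.046],[0,0,0.015,0,0,0,0.046],[0,0,0.025,0,0,0,0.046],[0,0,0.035,0,0,0,0.046],[0,0,0.02,0,0,0,0.046],[0,0,0,0,0,0,0.046]]]'; python3 -c "
from h import *
snap('wrist','w17');snap('top','t17');snap('scene','s17')
togo(*rk(0,.12,.25),83.05)
"
```

```text
t: 38.8
position: [0.6357, -0.0144, 0.2333]
orientation: [-1.264, 1.565, 0.187]
ft_force: [-0.6, -0.4, 0.5]
width: 0.0459
t 38.95 pos [ 0.6347 -0.015   0.2302] f [-0.9 -0.1  0.4] w 0.0457 j [ 0.63  0.62 -1.04  1.33  0.53  1.48  1.08]
  d [0.0137 0.1062 0.0198] rv [-0.001  0.001 -0.001]
```

View pics/w17.png

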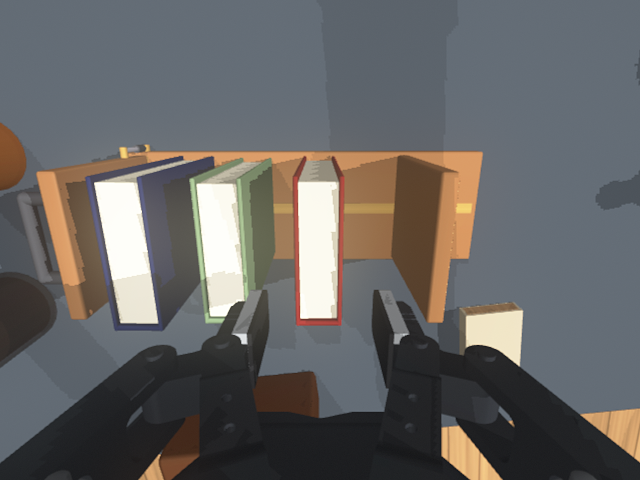

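View pics/s17.png

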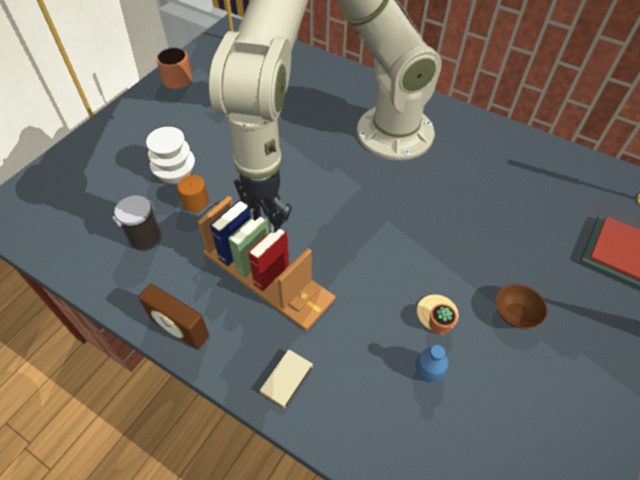

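```bash
python3 -m pendant '[[[0.002,0.02,0.02,0,0,0,0.0],[0.004,0.035,0,0,0,0,0.0],[0.004,0.04,0,0,0,0,0.0],[0.003,0.022,0,0,0,0,0.0],[0,0,0,0,0,0,0.0]]]'; python3 -c "
from h import *
togo(*rk(0,.128,.118),83.05);print(rkinv(manip.get_obs()['position']))"
```

```text
t: 39.58
position: [0.6456, 0.1023, 0.2436]
orientation: [1.836, 1.562, -3.0]
ft_force: [-0.3, -0.0, -0.3]
width: -0.0001
t 39.58 pos [0.6456 0.1023 0.2436] f [-0.3 -0.  -0.3] w -0.0001 j [ 0.4   0.65 -1.03  1.24  0.54  1.54  0.91]
  d [ 0.0037 -0.0031 -0.1256] rv [ 0.001 -0.009  0.001]
[-0.00401595  0.13064336  0.24359462]
```

```bash
python3 -m pendant '[[[0.004,-0.003,-0.035,0.001,-0.009,0.001,0.0],[0,0,-0.035,0,0,0,0.0],[0,0,-0.035,0,0,0,0.0],[0,0,0,0,0,0,0]]]'; python3 -c "
from h import *
togo(*rk(0,.128,.118),83.05);print(rkinv(manip.get_obs()['position']))"
```

```text
t: 40.08
position: [0.6492, 0.0924, 0.1331]
orientation: [2.548, 1.566, -2.291]
ft_force: [-0.4, -0.9, -0.5]
width: 0.0002
t 40.08 pos [0.6492 0.0924 0.1331] f [-0.4 -0.9 -0.5] w 0.0002 j [ 0.42  0.73 -0.98  1.39  0.61  1.34  0.87]
  d [ 0.0001  0.0068 -0.0151] rv [ 0.003 -0.003  0.006]
[0.00075788 0.12123323 0.13309158]
```

```bash
python3 -m pendant '[[[0,0.003,-0.014,0.003,-0.003,0.006,0.0],[-0.001,-0.008,0,0,0,0,0],[-0.001,-0.008,0,0,0,0,0],[-0.001,-0.008,0,0,0,0,0],[-0.001,-0.008,0,0,0,0,0]]]'; python3 -c "
from h import *
togo(*rk(0,.09,.118),83.05);print(rkinv(manip.get_obs()['position']))"
```

```text
t: 40.7
position: [0.6472, 0.063, 0.1237]
orientation: [-1.05, 1.563, 0.4]
ft_force: [0.6, 2.8, -1.3]
width: 0.0002
t 40.7 pos [0.6472 0.063  0.1237] f [ 0.6  2.8 -1.3] w 0.0002 j [ 0.49  0.72 -0.99  1.43  0.61  1.31  0.91]
  d [-0.0025 -0.0016 -0.0057] rv [-0.003  0.007 -0.001]
[0.00231006 0.09187535 0.12371373]
```

```bash
python3 -m pendant '[[[-0.002,-0.008,-0.004,-0.003,0.007,0,0.0],[-0.001,-0.008,0,0,0,0,0],[-0.001,-0.008,0,0,0,0,0],[-0.001,-0.008,0,0,0,0,0],[-0.001,-0.008,0,0,0,0,0]]]'; python3 -c "
from h import *
togo(*rk(0,.05,.12),83.05);print(rkinv(manip.get_obs()['position']));snap('scene','s18');crop('s18','s18c',170,170,370,340,4)"
```

```text
t: 41.32
position: [0.6424, 0.0216, 0.1238]
orientation: [-1.198, 1.565, 0.253]
ft_force: [1.2, 4.0, 1.3]
width: -0.0001
t 41.33 pos [0.6424 0.0216 0.1238] f [1.2 4.  1.3] w -0.0001 j [ 0.56  0.71 -0.99  1.45  0.6   1.3   0.97]
  d [-0.0026  0.0001 -0.0038] rv [-0.001  0.005 -0.001]
[0.00258157 0.05018979 0.12376999]
```

View pics/s18c.png

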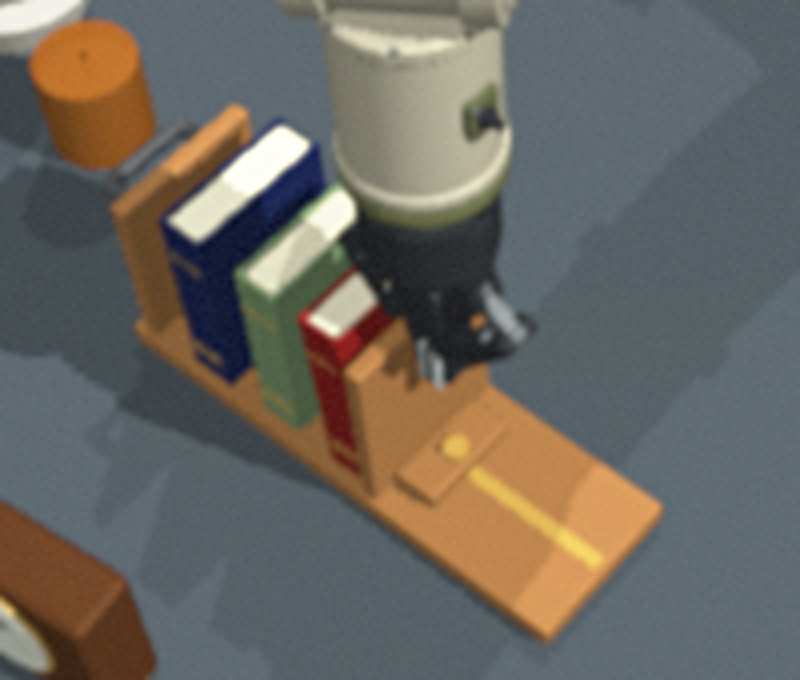

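```bash
python3 -m pendant '[[[-0.003,-0.007,-0.003,-0.001,0.005,0,0.0],[-0.001,-0.007,0,0,0,0,0],[-0.001,-0.007,0,0,0,0,0],[-0.001,-0.007,0,0,0,0,0],[-0.001,-0.007,0,0,0,0,0],[-0.001,-0.007,0,0,0,0,0]]]'; python3 -c "
from h import *
togo(*rk(0,.0,.12),83.05);print(rkinv(manip.get_obs()['position']))"
```

```text
t: 42.12
position: [0.6374, -0.0204, 0.1237]
orientation: [-0.99, 1.561, 0.462]
ft_force: [4.5, 4.8, 1.1]
width: -0.0002
t 42.12 pos [ 0.6374 -0.0204  0.1237] f [4.5 4.8 1.1] w -0.0002 j [ 0.64  0.7  -1.    1.47  0.6   1.29  1.04]
  d [-0.0036 -0.0075 -0.0037] rv [-0.005  0.009 -0.003]
[0.00264563 0.00790769 0.12366725]
```

```bash
python3 -m pendant '[[[-0.002,-0.007,-0.003,-0.005,0.008,-0.003,0.0],[-0.0015,-0.007,0,0,0,0,0],[-0.001,-0.006,0,0,0,0,0],[-0.001,-0.005,0,0,0,0,0]]]'; python3 -c "
from h import *
togo(*rk(0,-.031,.12),83.05);print(rkinv(manip.get_obs()['position']))"
python3 -m pendant '[[[-0.001,-0.004,0,0,0,0,0],[-0.001,-0.003,0,0,0,0,0]]]'; python3 -c "
from h import *
print(rkinv(manip.get_obs()['position']))"
```

```text
t: 42.62
position: [0.6344, -0.0424, 0.1237]
orientation: [-0.918, 1.56, 0.535]
ft_force: [6.0, 5.7, -0.9]
width: -0.0003
t 42.62 pos [ 0.6344 -0.0424  0.1237] f [ 6.   5.7 -0.9] w -0.0003 j [ 0.68  0.7  -1.    1.47  0.59  1.29  1.07]
  d [-0.0044 -0.0163 -0.0037] rv [-0.005  0.009 -0.003]
[ 0.00239765 -0.01430292  0.12373244]
t: 42.88
position: [0.6336, -0.0483, 0.1238]
orientation: [-0.855, 1.556, 0.599]
ft_force: [5.8, 5.5, 0.0]
width: -0.0001
[ 0.00229755 -0.02029914  0.1238321 ]
```

```bash
python3 -m pendant '[[[0,-0.004,0,0,0,0,0],[-0.0003,-0.003,0,0,0,0,0],[-0.0003,-0.003,0,0,0,0,0]]]'; python3 -c "
from h import *
print(rkinv(manip.get_obs()['position']))
f=snap('top','t19');crop('t19','t19c',270,170,420,260,5)
f=snap('scene','s19');crop('s19','s19c',170,170,370,340,4)"
```

```text
t: 43.25
position: [0.633, -0.0531, 0.124]
orientation: [-0.577, 1.55, 0.883]
ft_force: [5.3, 13.5, -0.1]
width: 0.0001
[ 0.00225552 -0.02509117  0.12401421]
```

View pics/s19c.png

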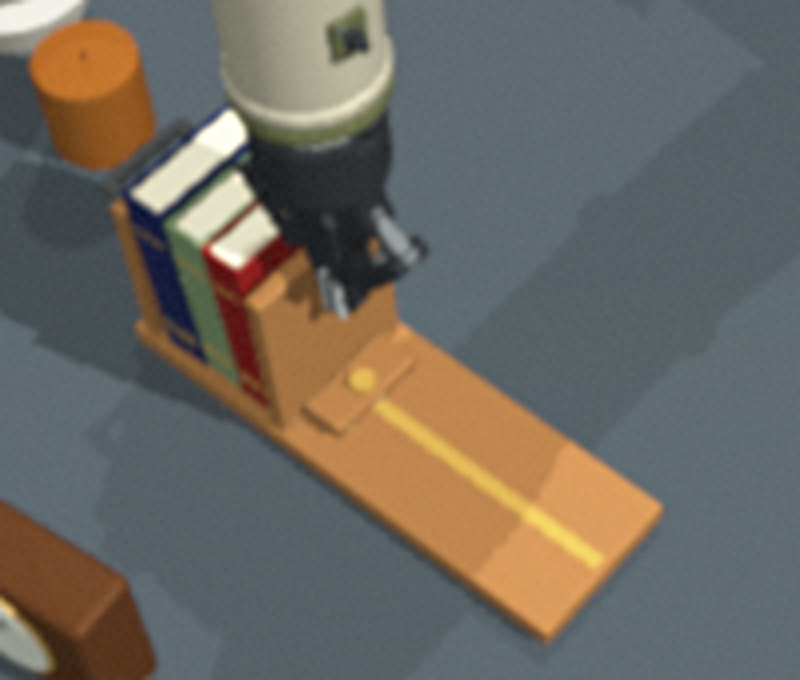

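```bash
python3 -m pendant '[[[0,-0.003,0,0,0,0,0],[0,-0.002,0,0,0,0,0]]]';  python3 -c "
from h import *
print(rkinv(manip.get_obs()['position']))"; python3 -m pendant '[[[0.001,0.006,0,0,0,0,0],[0.001,0.012,0,0,0,0,0],[0.001,0.015,0.02,0,0.01,0,0],[0,0.01,0.04,0,0,0,0],[0,0.01,0.05,0,0,0,0]]]'; python3 -c "
from h import *
snap('wrist','w20')
togo(.530,.386,.2,30)"
```

```text
t: 43.6
position: [0.6329, -0.0527, 0.1241]
orientation: [-0.439, 1.544, 1.027]
ft_force: [1.9, 7.5, 2.1]
width: -0.0002
[ 0.00208666 -0.02473967  0.12412441]
t: 44.22
position: [0.6312, -0.0031, 0.2292]
orientation: [0.721, 1.55, 2.181]
ft_force: [0.6, 0.0, 0.2]
width: 0.0001
t 44.27 pos [6.332e-01 2.000e-04 2.374e-01] f [1.1 2.3 6.8] w 0.0 j [ 0.62  0.62 -1.06  1.32  0.51  1.49  1.08]
  d [-0.1032  0.3858 -0.0374] rv [-0.019  0.007 -0.939]
```

View pics/w20.png

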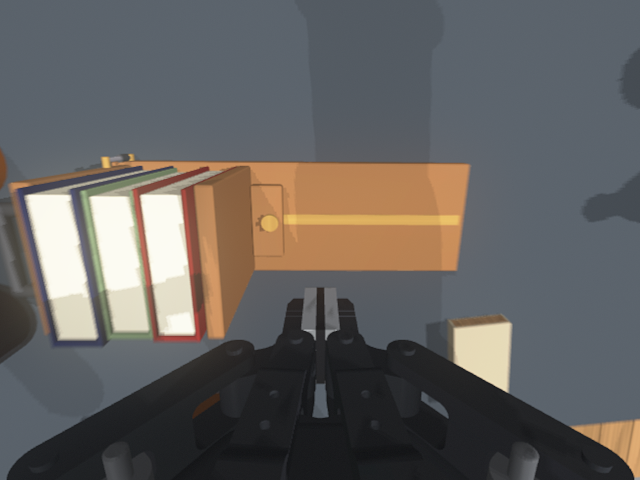

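```bash
python3 -m pendant '[[[-0.01,0.04,0,0,0,-0.1,0.06],[-0.012,0.05,0,0,0,-0.13,0.085],[-0.014,0.05,0,0,0,-0.13,0.085],[-0.014,0.05,0,0,0,-0.13,0.085],[-0.014,0.05,0,0,0,-0.13,0.085],[-0.014,0.05,0,0,0,-0.13,0.085],[-0.014,0.045,0,0,0,-0.13,0.085],[0,0,0,0,0,0,0.085]]]'; python3 -c "
from h import *
f=snap('wrist','w21');snap('top','t21');crop('t21','t21c',150,180,260,290,6)
togo(.530,.386,.15,30)
print(proj(f,[(.5055,.369,.006),(.53,.386,.052)]))"
```

```text
t: 45.28
position: [0.5354, 0.3426, 0.2362]
orientation: [-0.016, 1.559, 0.53]
ft_force: [-0.3, -0.5, -0.3]
width: 0.0854
t 45.38 pos [0.5386 0.3379 0.2358] f [ 0.2  0.1 -0.3] w 0.085 j [-0.02  0.55 -0.9   1.33  0.43  1.44 -0.35]
  d [-0.0086  0.0481 -0.0858] rv [-0.004  0.011 -0.019]
[[304.45623683 167.39603173]
 [336.922822   170.93229544]]
```

View pics/w21.png

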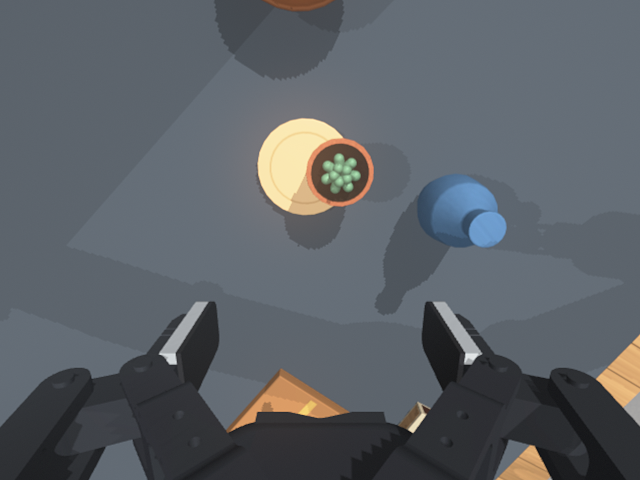

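View pics/t21c.png

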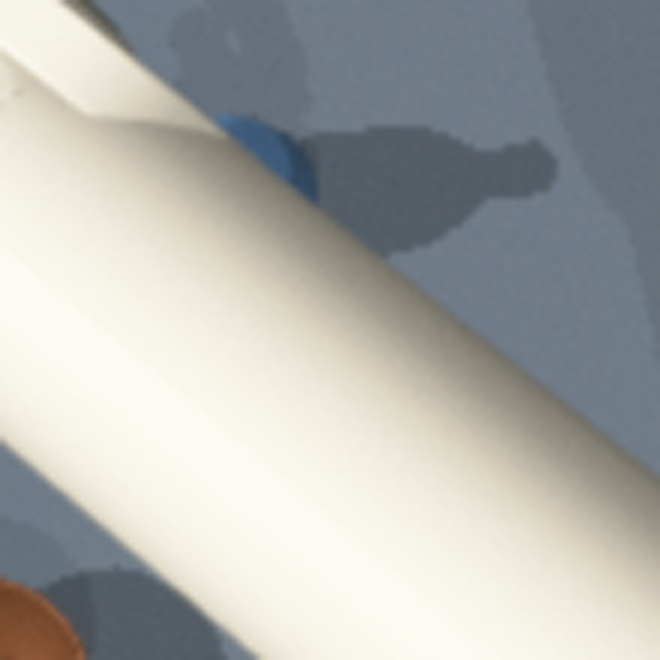

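```bash
python3 -c "
from h import *
f=load('w21');p=ray(f,340.5,172.5,.052);print(p, ray(f,305,167,.006), ray(f,447,222,.03))
togo(p[0],p[1],.13,30)"
```

```text
[0.53340988 0.38647518 0.052     ] [0.50576645 0.36961832 0.006     ] [0.65159996 0.39857684 0.03      ]
t 45.38 pos [0.5386 0.3379 0.2358] f [ 0.2  0.1 -0.3] w 0.085 j [-0.02  0.55 -0.9   1.33  0.43  1.44 -0.35]
  d [-0.0052  0.0486 -0.1058] rv [-0.004  0.011 -0.019]
```

```bash
python3 -m pendant '[[[-0.002,0.024,-0.035,-0.004,0.011,-0.019,0.085],[-0.002,0.024,-0.035,0,0,0,0.085],[0,0.002,-0.02,0,0,0,0.085],[0,0,0,0,0,0,0.085]]]'; python3 -c "
from h import *
f=snap('wrist','w22');
togo(.533,.3865,.04,30)"
```

```text
t: 45.88
position: [0.5406, 0.3801, 0.1429]
orientation: [-1.56, 1.564, -1.047]
ft_force: [0.8, -0.4, 0.3]
width: 0.0854
t 45.92 pos [0.541  0.3805 0.1441] f [-0.3  0.1  1. ] w 0.0852 j [-0.13  0.67 -0.85  1.37  0.51  1.32 -0.47]
  d [-0.008   0.006  -0.1041] rv [0.004 0.005 0.011]
```

View pics/w22.png

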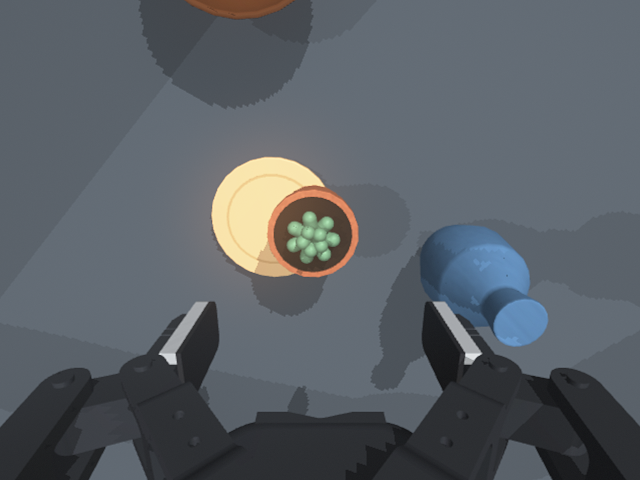

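```bash
python3 -c "
from h import *
f=load('w22');p=ray(f,313,232,.052);print(p, ray(f,271,216,.006))
togo(p[0],p[1],.04,47)"
```

```text
[0.53190354 0.38789178 0.052     ] [0.50340242 0.37078035 0.006     ]
t 45.92 pos [0.541  0.3805 0.1441] f [-0.3  0.1  1. ] w 0.0852 j [-0.13  0.67 -0.85  1.37  0.51  1.32 -0.47]
  d [-0.0091  0.0074 -0.1041] rv [0.004 0.005 0.308]
```

```bash
python3 -m pendant '[[[-0.005,0.004,0,0.004,0.005,0.15,0.08],[-0.004,0.003,-0.01,0,0,0.15,0.08],[0,0,-0.03,0,0,0,0.08],[0,0,0,0,0,0,0.08]]]'; python3 -c "
from h import *
togo(.532,.3875,.04,47)"
```

```text
t: 46.42
position: [0.5379, 0.3835, 0.111]
orientation: [-0.488, 1.561, 0.326]
ft_force: [0.4, 0.4, -0.8]
width: 0.08
t 46.42 pos [0.5379 0.3835 0.111 ] f [ 0.4  0.4 -0.8] w 0.08 j [-0.1   0.71 -0.89  1.41  0.57  1.27 -0.22]
  d [-0.0059  0.004  -0.071 ] rv [-0.003  0.009  0.006]
```

```bash
python3 -m pendant '[[[-0.006,0.004,-0.015,-0.003,0.009,0.006,0.08],[-0.001,0,-0.025,0,0.002,0,0.08],[0,0,0,0,0,0,0.08]]]'; python3 -c "
from h import *
togo(.532,.3875,.04,47)"
```

```text
t: 46.8
position: [0.5326, 0.3881, 0.0742]
orientation: [0.074, 1.567, 0.891]
ft_force: [0.7, -0.2, -0.3]
width: 0.0798
t 46.8 pos [0.5326 0.3881 0.0742] f [ 0.7 -0.2 -0.3] w 0.0798 j [-0.11  0.75 -0.87  1.45  0.59  1.22 -0.24]
  d [-0.0006 -0.0006 -0.0342] rv [-0.003  0.002  0.003]
```

```bash
python3 -m pendant '[[[-0.001,-0.001,-0.02,-0.003,0.002,0.003,0.08],[-0.001,0,-0.01,0,0.001,0,0.08],[0,0,0,0,0,0,0.08]]]'; python3 -c "
from h import *
togo(.532,.3875,.042,47)"
```

```text
t: 47.18
position: [0.5311, 0.3881, 0.0448]
orientation: [0.083, 1.569, 0.904]
ft_force: [0.2, 0.9, -0.2]
width: 0.0799
t 47.17 pos [0.5311 0.3881 0.0448] f [ 0.2  0.9 -0.2] w 0.0799 j [-0.12  0.78 -0.86  1.47  0.61  1.17 -0.26]
  d [ 0.0009 -0.0006 -0.0028] rv [-0.001  0.001 -0.001]
```

Grip, lift a few mm, and move back to the coaster's centre.

```bash
python3 -m pendant '[[[0.001,0,-0.002,0,0,0,0.05],[0,0,0,0,0,0,0.05],[0,0,0,0,0,0,0.05],[0,0,0,0,0,0,0.05],[0,0,0.01,0,0,0,0.05],[-0.012,-0.008,0,0,0,0,0.05],[-0.013,-0.009,0,0,0,0,0.05],[0,0,0,0,0,0,0.05]]]'; python3 -c "
from h import *
togo(.5055,.369,.0425,47)"
```

```text
t: 48.18
position: [0.5073, 0.3716, 0.0561]
orientation: [-0.037, 1.567, 0.783]
ft_force: [0.5, 0.8, -1.7]
width: 0.0571
t 48.17 pos [0.5073 0.3716 0.0561] f [ 0.5  0.8 -1.7] w 0.0571 j [-0.08  0.72 -0.88  1.55  0.59  1.15 -0.26]
  d [-0.0018 -0.0026 -0.0136] rv [-0.003  0.003 -0.   ]
```

```bash
python3 -m pendant '[[[-0.002,-0.002,-0.006,-0.003,0.003,0,0.05],[0,0,-0.004,0,0,0,0.05],[0,0,-0.002,0,0,0,0.05],[0,0,0,0,0,0,0.05]]]'; python3 -c "
from h import *
togo(.5055,.369,.0425,47)"
```

```text
t: 48.68
position: [0.5066, 0.3701, 0.0438]
orientation: [-0.113, 1.57, 0.707]
ft_force: [-1.0, -1.3, 0.3]
width: 0.0572
t 48.67 pos [0.5066 0.3701 0.0438] f [-1.  -1.3  0.3] w 0.0572 j [-0.08  0.73 -0.87  1.56  0.6   1.13 -0.27]
  d [-0.0011 -0.0011 -0.0013] rv [-0.001  0.001  0.   ]
```

```bash
python3 -m pendant '[[[-0.001,-0.001,-0.0015,0,0,0,0.05],[0,0,0,0,0,0,0.065],[0,0,0,0,0,0,0.075],[0,0,0,0,0,0,0.08],[0,0,0.02,0,0,0,0.08],[0,0,0.035,0,0,0,0.08],[0,0,0.045,0,0,0,0.08],[0,0,0.03,0,0,0,0.08]]]'; python3 -c "
from h import *
f=snap('wrist','w24');print(proj(f,[(.5055,.369,.006),(.5055,.369,.052)]))
togo(.48,.25,.35,47)"
```

```text
t: 49.68
position: [0.5051, 0.3698, 0.1794]
orientation: [0.609, 1.569, 1.43]
ft_force: [0.3, -0.4, 0.4]
width: 0.08
[[318.41457204 219.11140295]
 [318.32870314 234.10735946]]
t 49.73 pos [0.506  0.3711 0.1835] f [0.7 1.  2.8] w 0.0801 j [-0.04  0.6  -0.96  1.43  0.49  1.36 -0.2 ]
  d [-0.026  -0.1211  0.1665] rv [-0.005  0.004 -0.001]
```

View pics/w24.png

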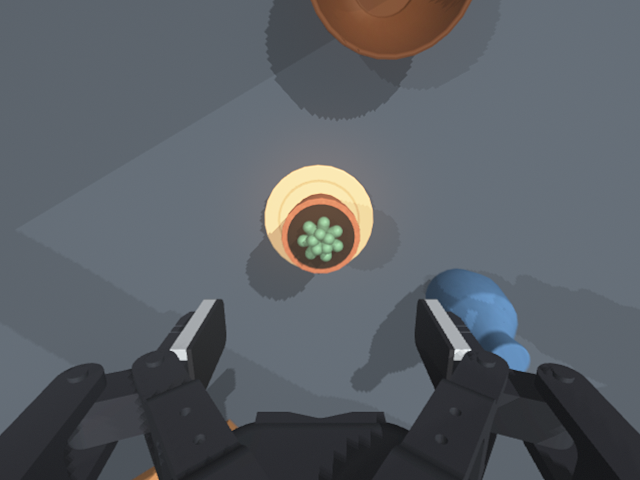

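```bash
python3 -m pendant '[[[0,0,0.05,0,0,0,0.08],[-0.02,0.02,0.05,0,0,0,0.08],[-0.04,0.03,0.03,0,0,0,0.08],[-0.04,0.03,0,0,0,0,0.08],[-0.04,0.03,0,0,0,0,0.08],[0,0,0,0,0,0,0.08]]]'; python3 -c "
from h import *
snap('top','t25');snap('scene','s25');crop('t25','t25c',270,170,430,270,5);crop('s25','s25c',180,190,360,340,4.4)
st()"
```

```text
t: 50.48
position: [0.3591, 0.4835, 0.3275]
orientation: [0.16, 1.554, 0.982]
ft_force: [0.4, -0.9, -1.1]
width: 0.0801
{'t': 50.575, 'joint_pos': [-0.2932, 0.4737, -1.0307, 1.2661, 0.4086, 1.5995, -0.4382], 'position': [0.3641, 0.4809, 0.3265], 'orientation': [0.0338, 1.5551, 0.8481], 'ft_force': [0.1923, -0.3772, 0.5031], 'width': 0.0798}
```

View pics/t25c.png

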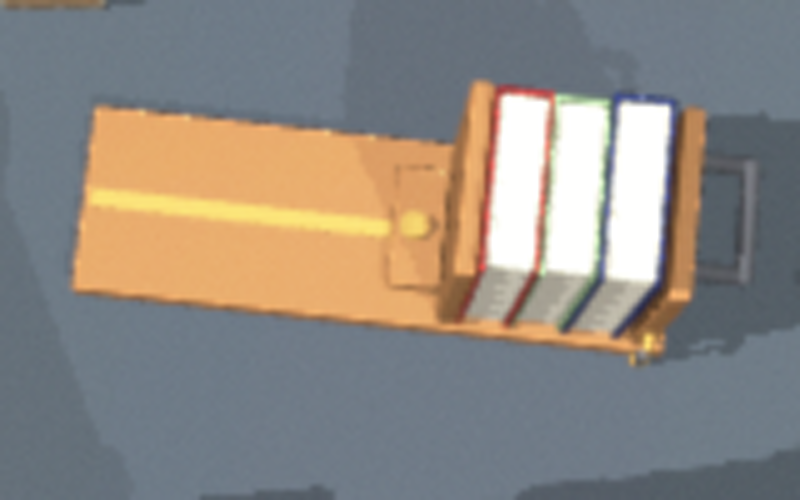

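View pics/s25c.png

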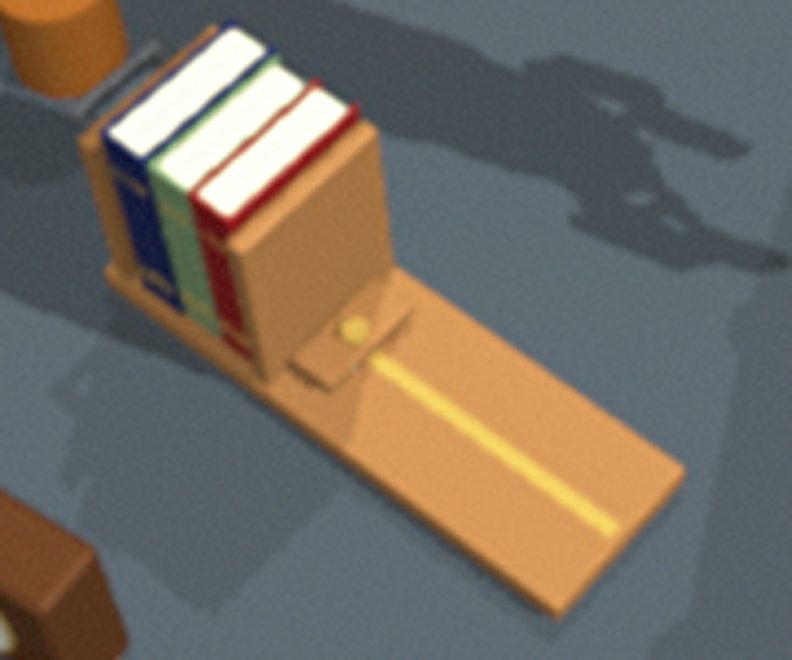

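View pics/s25.png

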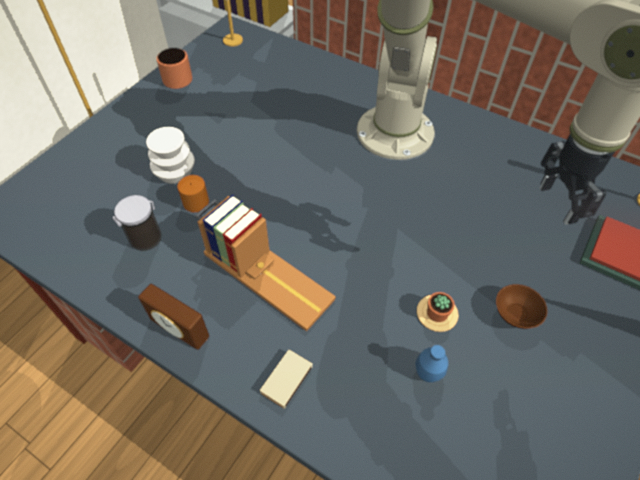

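```bash
python3 -c "
from h import *
f=load('t25')
c=lambda p:((p[0]+.5)/5-.5+270,(p[1]+.5)/5-.5+170)
for n,z,ps in [('red',.158,[(497,88),(554,94)]),('sage',.156,[(556,95),(611,100)]),('navy',.161,[(616,92),(677,100)]),('stop',.147,[(475,82),(494,82),(446,272)]),('panel',.142,[(684,108),(706,110),(690,298),(666,298)])]:
  print(n,[rkinv(ray(f,*c(p),z)).round(4)[:2].tolist() for p in ps])
f=load('s25')
c=lambda p:((p[0]+.5)/4.4-.5+180,(p[1]+.5)/4.4-.5+190)
for n,z,ps in [('red',.158,[(193,193),(228,232),(358,106),(316,82)]),('sage',.156,[(150,157),(193,193),(276,57),(316,84)]),('navy',.161,[(103,128),(150,158),(232,23),(276,52)]),('stop',.147,[(378,128),(243,248)]),('panel',.142,[(80,140),(105,130),(215,27)])]:
  print(n,[rkinv(ray(f,*c(p),z)).round(4)[:2].tolist() for p in ps])
"
```

```text
red [[0.0464, -0.0514], [0.0465, -0.0808]]
sage [[0.0467, -0.0821], [0.0472, -0.1104]]
navy [[0.0501, -0.112], [0.0494, -0.1433]]
stop [[0.0519, -0.0406], [0.053, -0.0504], [-0.0504, -0.0354]]
panel [[0.0517, -0.1503], [0.0519, -0.1618], [-0.0488, -0.1612], [-0.0502, -0.149]]
red [[0.0454, -0.0783], [0.0517, -0.047], [-0.0501, -0.0515], [-0.048, -0.0799]]
sage [[0.0422, -0.1135], [0.0446, -0.0796], [-0.0482, -0.1098], [-0.0481, -0.0803]]
navy [[0.0465, -0.1429], [0.0448, -0.1096], [-0.0478, -0.1416], [-0.048, -0.1089]]
stop [[-0.0517, -0.0399], [0.0493, -0.0407]]
panel [[0.0515, -0.16], [0.0384, -0.1546], [-0.05, -0.1603]]
```

```bash
python3 -c "
from h import *
crop('t25','t26c',355,180,425,245,11);crop('s25','s26c',190,190,270,280,8)
togo(*rk(-.02,-.15,.33),83.05)"
```

```text
t 50.58 pos [0.3641 0.4809 0.3265] f [ 0.2 -0.4  0.5] w 0.0798 j [-0.29  0.47 -1.03  1.27  0.41  1.6  -0.44]
  d [ 0.2317 -0.6552  0.0035] rv [-0.015  0.006  0.635]
```

View pics/t26c.png

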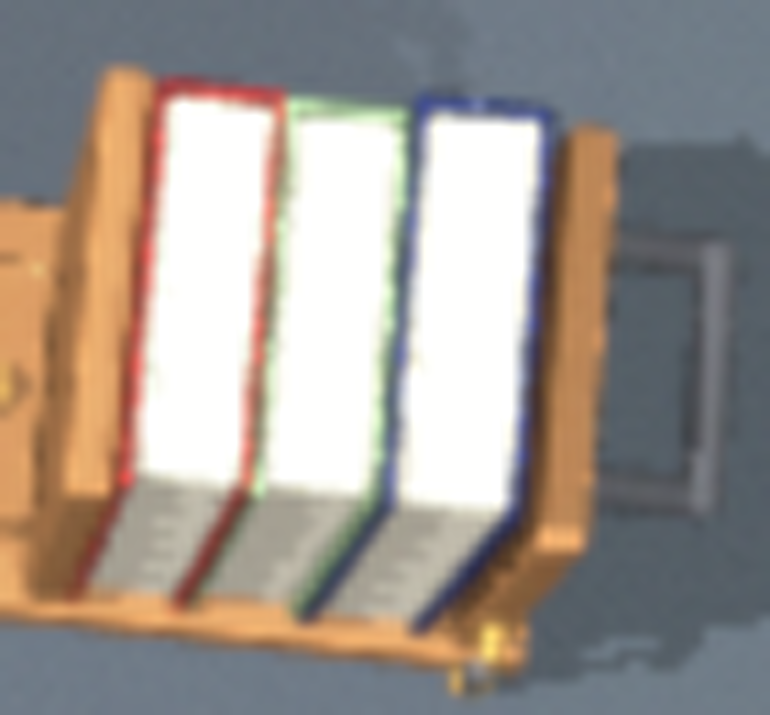

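View pics/s26c.png

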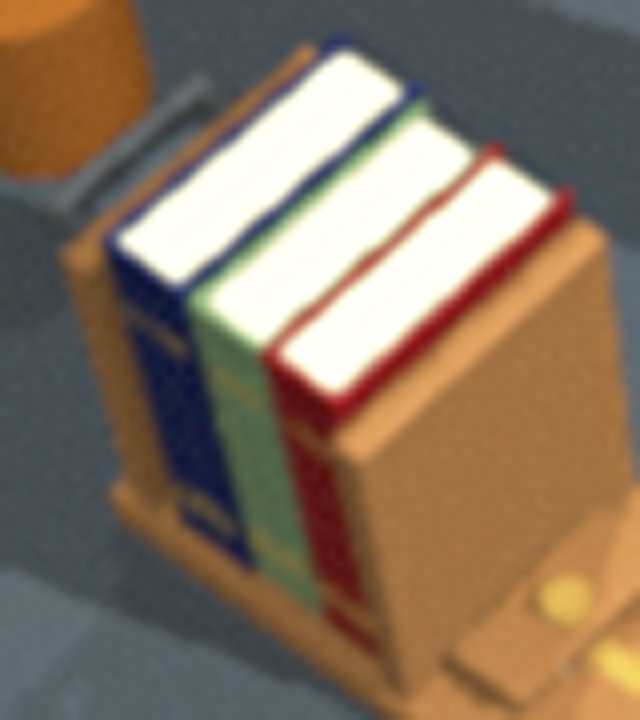

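```bash
python3 -m pendant '[[[0.025,-0.055,0,-0.002,0,0.06,0.05],[0.025,-0.055,0,-0.002,0,0.07,0],[0.025,-0.055,0,-0.002,0,0.07,0],[0.025,-0.055,0,-0.002,0,0.07,0],[0.025,-0.055,0,-0.002,0,0.07,0],[0.025,-0.055,0,-0.002,0,0.07,0],[0.025,-0.055,0,-0.002,0,0.07,0],[0.02,-0.045,0,0,0,0.07,0]]]'; python3 -m pendant '[[[0.02,-0.055,0,0,0,0.04,0],[0.01,-0.055,0,0,0,0.02,0],[0,-0.04,0,0,0,0,0],[0,0,0,0,0,0,0]]]';python3 -c "
from h import *
snap('wrist','w27')
togo(*rk(0,-.12,.3),83.05)"
```

```text
t: 51.58
position: [0.5624, 0.0347, 0.3282]
orientation: [-1.451, 1.563, -0.081]
ft_force: [0.6, 1.3, 0.2]
width: 0.0
t: 52.08
position: [0.5923, -0.135, 0.3268]
orientation: [-1.633, 1.565, -0.222]
ft_force: [-0.6, 0.4, -0.7]
width: 0.0002
t 52.12 pos [ 0.5923 -0.1329  0.327 ] f [ 0.9 -0.   0.3] w 0.0001 j [ 0.84  0.5  -1.05  1.24  0.43  1.62  1.3 ]
  d [ 0.027  -0.0141 -0.027 ] rv [0.001 0.005 0.036]
```

View pics/w27.png

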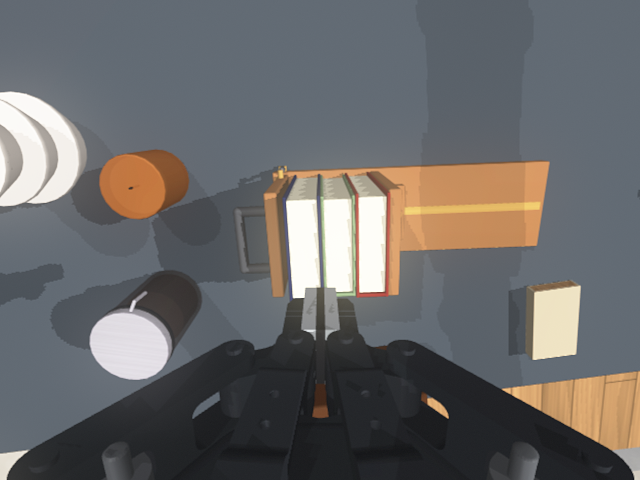

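```bash
python3 -c "
from h import *
crop('w27','w27c',240,150,420,310,4.4)
"
```

```text
(no output)
```

View pics/w27c.png

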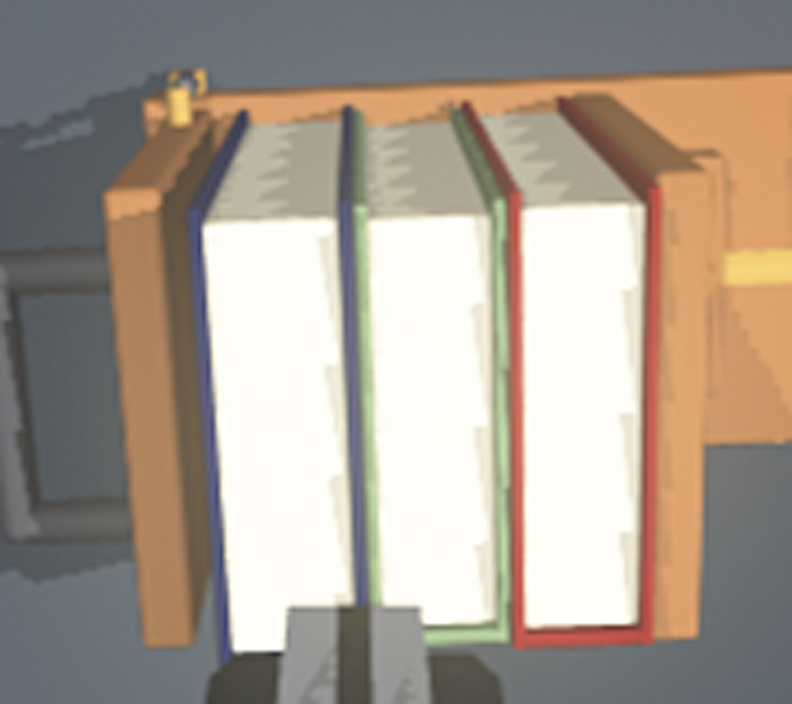

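```bash
python3 -m pendant '[[[0.015,0.04,0,0,0.005,0.03,0],[0.015,0.05,0,0,0,0,0],[0.01,0.04,-0.02,0,0,0,0],[0,0,-0.04,0,0,0,0],[0,0,0,0,0,0,0]]]';python3 -c "
from h import *
togo(*rk(0,-.0,.118),83.05)"
```

```text
t: 52.75
position: [0.6316, 0.0018, 0.2674]
orientation: [-0.934, 1.569, 0.509]
ft_force: [-0.1, -0.6, 0.7]
width: 0.0002
t 52.75 pos [0.6316 0.0018 0.2674] f [-0.1 -0.6  0.7] w 0.0002 j [ 0.59  0.58 -1.03  1.28  0.49  1.54  1.07]
  d [ 0.0022 -0.0297 -0.1494] rv [-0.001  0.001  0.007]
```

```bash
python3 -m pendant '[[[0.002,-0.02,-0.04,0,0,0.007,0],[0,0,-0.04,0,0,0,0],[0,0,-0.04,0,0,0,0],[0,0,-0.01,0,0,0,0],[0,0,0,0,0,0,0]]]';python3 -c "
from h import *
togo(*rk(0,-.02,.12),83.05);print(rkinv(manip.get_obs()['position']))"
```

```text
t: 53.38
position: [0.6372, -0.0193, 0.1456]
orientation: [-1.413, 1.558, 0.034]
ft_force: [0.4, 0.4, -0.5]
width: -0.0002
t 53.38 pos [ 0.6372 -0.0193  0.1456] f [ 0.4  0.4 -0.5] w -0.0002 j [ 0.63  0.66 -0.98  1.45  0.56  1.31  1.05]
  d [-0.0058 -0.0285 -0.0256] rv [-0.     0.013  0.002]
[0.0023312  0.00896594 0.14559159]
```

```bash
python3 -m pendant '[[[-0.003,-0.006,-0.022,0,0.013,0.002,0],[-0.002,-0.006,-0.008,0,0.002,0,0],[-0.001,-0.008,0,0,0,0,0],[-0.001,-0.006,0,0,0,0,0]]]';python3 -c "
from h import *
togo(*rk(0,-.033,.117),83.05);print(rkinv(manip.get_obs()['position']))"
```

```text
t: 53.88
position: [0.6323, -0.0456, 0.119]
orientation: [-1.084, 1.567, 0.366]
ft_force: [1.4, 7.7, 3.0]
width: 0.0002
t 53.88 pos [ 0.6323 -0.0456  0.119 ] f [1.4 7.7 3. ] w 0.0002 j [ 0.66  0.69 -0.97  1.48  0.58  1.27  1.08]
  d [-0.0025 -0.0151 -0.002 ] rv [-0.001  0.004 -0.   ]
[ 0.00062203 -0.01771813  0.11900866]
```

```bash
python3 -m pendant '[[[-0.001,-0.007,0,0,0.002,0,0],[-0.001,-0.007,0,0,0,0,0]]]';python3 -c "
from h import *
togo(*rk(0,-.033,.117),83.05);print(rkinv(manip.get_obs()['position']))"
python3 -m pendant '[[[-0.001,-0.010,0,0,0.0,0,0]]]';python3 -c "
from h import *
print(rkinv(manip.get_obs()['position']))"
```

```text
t: 54.12
position: [0.6316, -0.0524, 0.1222]
orientation: [-0.461, 1.558, 0.995]
ft_force: [0.2, 16.8, 4.1]
width: -0.0001
t 54.12 pos [ 0.6316 -0.0524  0.1222] f [ 0.2 16.8  4.1] w -0.0001 j [ 0.68  0.68 -0.98  1.48  0.57  1.27  1.11]
  d [-0.0018 -0.0083 -0.0052] rv [-0.011  0.007 -0.007]
[ 0.00076794 -0.02454269  0.12217653]
t: 54.25
position: [0.6315, -0.0541, 0.1247]
orientation: [-0.387, 1.548, 1.077]
ft_force: [0.5, 25.3, 8.8]
width: -0.0002
[ 0.00090533 -0.02623541  0.12470759]
```

```bash
python3 -m pendant '[[[0,0.006,-0.002,0,0,0,0],[0,0.012,0,0,0.01,0,0],[0,0.01,0,0,0,0,0]]]'; python3 -c "
from h import *
f=load('t25')
c=lambda p:((p[0]+.5)/11-.5+355,(p[1]+.5)/11-.5+180)
for n,p in [('red+ bot',(75,600)),('red-/sage bot',(182,607)),('sage/navy',(305,617)),('navy- bot',(420,632)),('panel foot in',(455,628)),('panel foot',(520,668))]:
  print(n,rkinv(ray(f,*c(p),.016)).round(4)[:2])
togo(*rk(0,.05,.2),83.05)
"
```

```text
t: 54.62
position: [0.6321, -0.0255, 0.1241]
orientation: [-0.008, 1.551, 1.455]
ft_force: [-0.0, 0.6, -0.4]
width: -0.0003
red+ bot [-0.0486 -0.0531]
red-/sage bot [-0.0473 -0.0808]
sage/navy [-0.0464 -0.1127]
navy- bot [-0.047  -0.1426]
panel foot in [-0.0449 -0.1515]
panel foot [-0.0535 -0.1691]
t 54.62 pos [ 0.6321 -0.0255  0.1241] f [-0.   0.6 -0.4] w -0.0003 j [ 0.65  0.69 -0.98  1.48  0.56  1.28  1.08]
  d [0.0078 0.0472 0.0759] rv [-0.02   0.002 -0.014]
```

```bash
python3 -m pendant '[[[0.003,0.02,0.03,-0.01,0.001,-0.007,0],[0.003,0.03,0.05,-0.01,0.001,-0.007,0],[0,0.04,0.05,0,0,0,0],[0,0.04,0.03,0,0,0,0],[0,0.04,0,0,0,0,0],[0,0,0,0,0,0,0]]]'; python3 -c "
from h import *
snap('top','t28');snap('scene','s28')
crop('t28','t28c',355,180,425,245,11);crop('s28','s28c',190,190,270,280,8)
"
```

```text
t: 55.38
position: [0.6354, 0.1497, 0.2878]
orientation: [2.261, 1.567, -2.577]
ft_force: [0.3, -1.0, 0.6]
width: -0.0001
```

View pics/t28c.png

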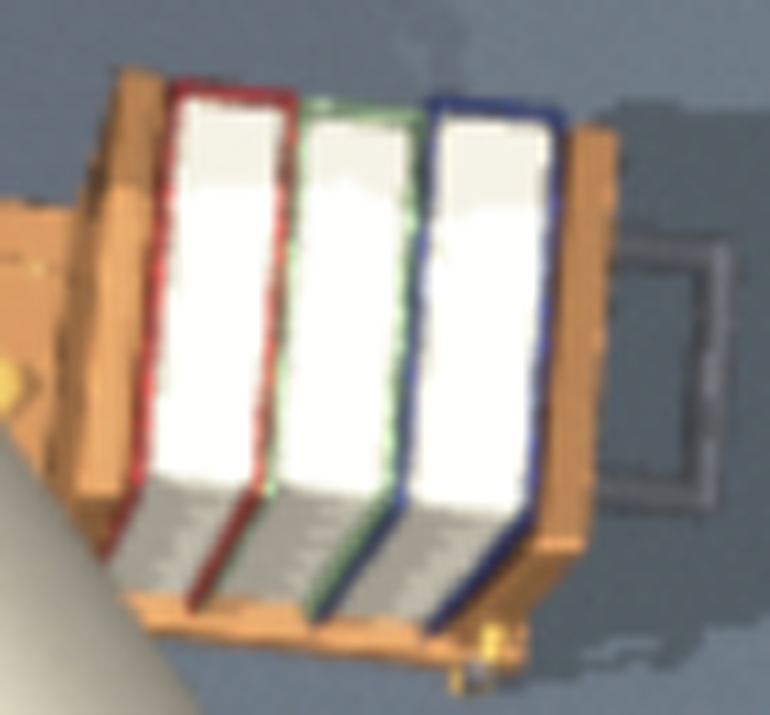

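View pics/s28c.png

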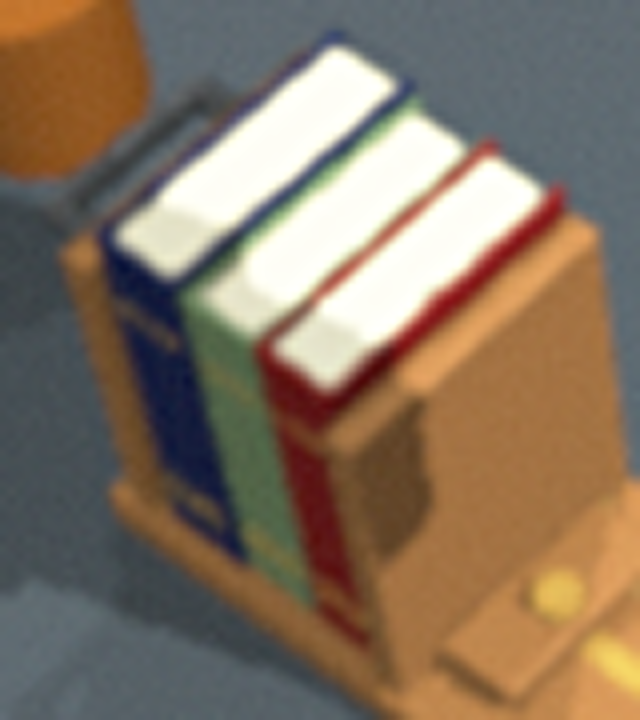

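```bash
python3 -c "
from h import *
f=load('t28')
c=lambda p:((p[0]+.5)/11-.5+355,(p[1]+.5)/11-.5+180)
for n,p,z in [('navy top',(563,112),.161),('navy near top',(530,517),.161),('navy- bot',(432,632),.016),('panel in',(572,130),.142),('stop in',(166,75),.147),('red',(177,82),.158)]:
  print(n,rkinv(ray(f,*c(p),z)).round(4)[:2])
togo(*rk(0,0,.16),83.05)
"
```

```text
navy top [ 0.0492 -0.1452]
navy near top [-0.0478 -0.1452]
navy- bot [-0.0466 -0.1457]
panel in [ 0.0513 -0.1507]
stop in [ 0.0524 -0.0536]
red [ 0.0474 -0.0555]
t 55.48 pos [0.6367 0.1453 0.2874] f [ 0.9 -0.7 -0.3] w -0.0001 j [ 0.31  0.62 -1.01  1.17  0.52  1.61  0.86]
  d [-0.0029 -0.1732 -0.1274] rv [ 0.004 -0.003  0.01 ]
```

```bash
python3 -m pendant '[[[0,-0.05,0,0.004,-0.003,0.01,0],[-0.001,-0.055,-0.02,0,0,0,0],[0,-0.045,-0.03,0,0,0,0],[0,0,-0.04,0,0,0,0],[0,0,0,0,0,0,0]]]';python3 -c "
from h import *
togo(*rk(0,-.005,.115),83.05);print(rkinv(manip.get_obs()['position']))"
```

```text
t: 56.1
position: [0.6343, -0.0194, 0.1927]
orientation: [2.683, 1.566, -2.162]
ft_force: [-0.1, 0.3, 0.9]
width: 0.0001
t 56.1 pos [ 0.6343 -0.0194  0.1927] f [-0.1  0.3  0.9] w 0.0001 j [ 0.62  0.63 -1.    1.38  0.53  1.41  1.07]
  d [-0.0011 -0.0135 -0.0777] rv [ 0.004 -0.003  0.012]
[-0.0004931   0.0085006   0.19271918]
```

```bash
python3 -m pendant '[[[0,-0.001,-0.04,0.004,-0.003,0.012,0],[-0.001,-0.001,-0.035,0,0.003,0,0],[-0.001,-0.005,-0.005,0,0.003,0,0],[0,0,0,0,0,0,0]]]';python3 -c "
from h import *
togo(*rk(0,-.02,.114),83.05);print(rkinv(manip.get_obs()['position']))"
```

```text
t: 56.6
position: [0.6356, -0.0288, 0.1183]
orientation: [-2.202, 1.569, -0.756]
ft_force: [0.5, -0.1, 0.4]
width: -0.0002
t 56.6 pos [ 0.6356 -0.0288  0.1183] f [ 0.5 -0.1  0.4] w -0.0002 j [ 0.63  0.69 -0.96  1.47  0.58  1.28  1.05]
  d [-0.0042 -0.019  -0.0043] rv [0.001 0.001 0.003]
[ 0.00189114 -0.00063432  0.11828162]
```

```bash
python3 -m pendant '[[[-0.002,-0.015,-0.003,0,0.001,0.003,0],[-0.001,-0.010,-0.002,-0.006,0.002,0,0],[-0.001,-0.010,-0.003,-0.01,0.003,0,0]]]';python3 -c "
from h import *
togo(*rk(0,-.035,.115),83.05);print(rkinv(manip.get_obs()['position']))"
python3 -m pendant '[[[-0.001,-0.012,-0.004,-0.012,0.003,0,0],[-0.001,-0.012,-0.004,-0.012,0.003,0,0]]]';python3 -c "
from h import *
togo(*rk(0,-.035,.115),83.05);print(rkinv(manip.get_obs()['position']))"
```

```text
t: 56.98
position: [0.6345, -0.051, 0.1181]
orientation: [-1.75, 1.564, -0.288]
ft_force: [-3.1, 36.1, 12.7]
width: -0.0001
t 56.98 pos [ 0.6345 -0.051   0.1181] f [-3.1 36.1 12.7] w -0.0001 j [ 0.67  0.69 -0.97  1.48  0.58  1.27  1.1 ]
  d [-0.0049 -0.0116 -0.0031] rv [ 0.002  0.006 -0.012]
[ 0.00344563 -0.02287063  0.11811737]
t: 57.22
position: [0.634, -0.0509, 0.1182]
orientation: [-1.524, 1.561, -0.039]
ft_force: [-7.1, 30.1, 12.6]
width: 0.0005
t 57.23 pos [ 0.634  -0.0509  0.1182] f [-7.1 30.1 12.6] w 0.0005 j [ 0.67  0.69 -0.97  1.48  0.58  1.27  1.12]
  d [-0.0044 -0.0118 -0.0032] rv [ 0.001  0.009 -0.035]
[ 0.00293989 -0.02278756  0.11824183]
```

```bash
python3 -m pendant '[[[0.001,0.008,0.004,0,0,0,0],[0.001,0.02,0.01,0,0,0,0],[0.001,0.025,0.03,0,0.005,-0.05,0],[0,0.01,0.02,0,0,-0.17,0],[0,0,0,0,0,-0.18,0],[0,0,0,0,0,-0.18,0],[0,0,0,0,0,-0.18,0.03],[0,0,0,0,0,-0.18,0.04]]]';python3 -c "
from h import *
togo(*rk(0,0.0,.13),-6.95);print(rkinv(manip.get_obs()['position']))"
```

```text
t: 58.22
position: [0.639, 0.0146, 0.1922]
orientation: [-1.404, 1.558, -0.892]
ft_force: [-0.3, 0.9, -0.3]
width: 0.0358
t 58.23 pos [0.639  0.0146 0.1922] f [-0.3  0.9 -0.3] w 0.0358 j [ 0.46  0.56 -0.81  1.39  0.42  1.36  0.16]
  d [-0.0052 -0.0425 -0.0622] rv [ 0.012  0.004 -0.633]
[5.69501364e-05 4.28119912e-02 1.92194838e-01]
```

```bash
python3 -m pendant '[[[-0.001,-0.005,0,0.004,0.001,-0.18,0.04],[-0.001,-0.005,0,0.004,0.001,-0.18,0.04],[-0.001,-0.005,0,0.004,0.001,-0.16,0.04],[0,0,0,0,0,-0.1,0.04],[0,0,0,0,0,0,0.04]]]';python3 -c "
from h import *
snap('wrist','w30');snap('top','t30');crop('t30','t30c',355,180,425,245,11)
togo(*rk(0,0.01,.128),-6.95);print(rkinv(manip.get_obs()['position']))"
```

```text
t: 58.85
position: [0.6371, -0.0011, 0.1969]
orientation: [-0.477, 1.563, -0.611]
ft_force: [0.5, 1.4, 0.5]
width: 0.0398
t 58.95 pos [ 0.6371 -0.0011  0.1967] f [0.9 0.  0.6] w 0.04 j [ 0.42  0.52 -0.69  1.39  0.33  1.35 -0.41]
  d [-0.0021 -0.0169 -0.0687] rv [0.004 0.006 0.01 ]
[-2.93215696e-06  2.70327588e-02  1.96678043e-01]
```

View pics/w30.png

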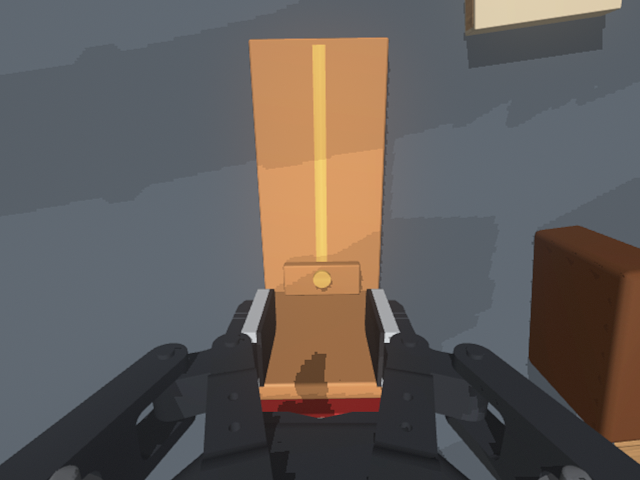

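```bash
python3 -m pendant '[[[-0.002,-0.012,-0.035,0.004,0.006,0.01,0.04],[0,0,-0.035,0,0,0,0.04],[0,0,-0.01,0,0,0,0.04],[0,0,0,0,0,0,0.04]]]';python3 -c "
from h import *
togo(*rk(0,-0.02,.125),-6.95);print(rkinv(manip.get_obs()['position']))"
```

```text
t: 59.45
position: [0.636, -0.013, 0.1171]
orientation: [0.127, 1.568, 0.013]
ft_force: [0.9, 0.2, 0.2]
width: 0.0401
t 59.45 pos [ 0.636  -0.013   0.1171] f [0.9 0.2 0.2] w 0.0401 j [ 0.43  0.58 -0.67  1.48  0.37  1.2  -0.4 ]
  d [-0.0046 -0.0348  0.0079] rv [-0.     0.003 -0.007]
[0.0003782  0.0150785  0.11706248]
```

View pics/t30c.png

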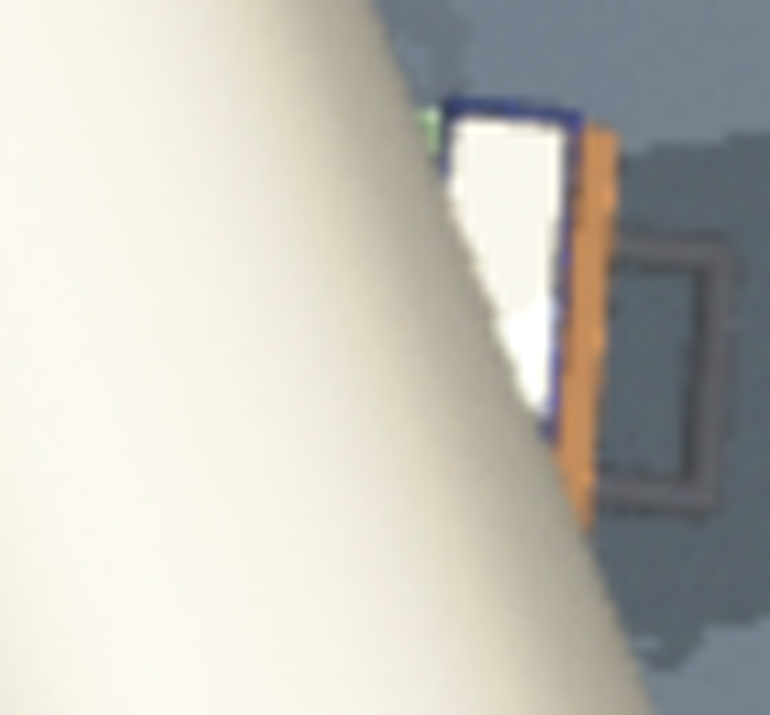

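```bash
python3 -m pendant '[[[-0.002,-0.015,0.006,0,0.003,-0.007,0.04],[-0.001,-0.015,0,0,0,0,0.04],[-0.001,-0.008,0,0,0,0,0.04],[-0.001,-0.006,0,0,0,0,0.04]]]';python3 -c "
from h import *
togo(*rk(0,-0.035,.125),-6.95);print(rkinv(manip.get_obs()['position']))"
```

```text
t: 59.95
position: [0.6327, -0.0605, 0.1278]
orientation: [-0.058, 1.565, -0.179]
ft_force: [-0.9, -0.7, -1.1]
width: 0.0401
t 59.95 pos [ 0.6327 -0.0605  0.1278] f [-0.9 -0.7 -1.1] w 0.0401 j [ 0.51  0.57 -0.66  1.48  0.36  1.21 -0.33]
  d [-0.0032 -0.0021 -0.0028] rv [0.001 0.006 0.   ]
[ 0.0028814  -0.0324854   0.12781556]
```

```bash
python3 -m pendant '[[[-0.001,-0.004,0,0,0.004,0,0.04],[0,-0.004,0,0,0,0,0.04],[0,-0.004,0,0,0,0,0.04]]]';python3 -c "
from h import *
print(rkinv(manip.get_obs()['position']))"
```

```text
t: 60.32
position: [0.6321, -0.0631, 0.1281]
orientation: [1.434, 1.559, 1.321]
ft_force: [0.8, 9.2, -1.3]
width: 0.0401
[ 0.00253345 -0.03517286  0.12806804]
```

```bash
python3 -m pendant '[[[0,-0.005,0,0,0,0,0.04],[0,-0.004,0,0,0,0,0.04]]]';python3 -c "
from h import *
print(rkinv(manip.get_obs()['position']))"
python3 -m pendant '[[[0,0.008,0,0,0,0,0.04],[0,0.02,0.01,0,0,0,0.04],[0.0,0.03,0.04,0,0,0,0.04],[0,0.04,0.05,0,0,0,0.04],[-0.02,0.05,0.04,0,0,0,0.04],[-0.03,0.05,0,0,0,0,0.04],[-0.03,0.05,0,0,0,0,0.04],[-0.03,0.05,0,0,0,0,0.04]]]'
python3 -m pendant '[[[-0.03,0.05,0,0,0,0,0.04],[-0.03,0.05,0,0,0,0,0.04],[-0.03,0.04,0,0,0,0,0.04],[0,0,0,0,0,0,0.04]]]'
python3 -c "
from h import *
snap('top','t31');snap('scene','s31')
crop('t31','t31c',355,180,425,245,11);crop('s31','s31c',190,190,270,280,8)
"
```

```text
t: 60.58
position: [0.632, -0.0627, 0.1282]
orientation: [1.557, 1.549, 1.453]
ft_force: [0.6, 7.1, -0.4]
width: 0.04
[ 0.00240786 -0.03475391  0.12816596]
t: 61.58
position: [0.5187, 0.2422, 0.2727]
orientation: [1.418, 1.547, 1.31]
ft_force: [0.0, 0.2, -0.5]
width: 0.0401
t: 62.08
position: [0.4163, 0.3955, 0.2775]
orientation: [1.297, 1.543, 1.203]
ft_force: [1.0, -1.0, 0.7]
width: 0.0398
```

View pics/t31c.png

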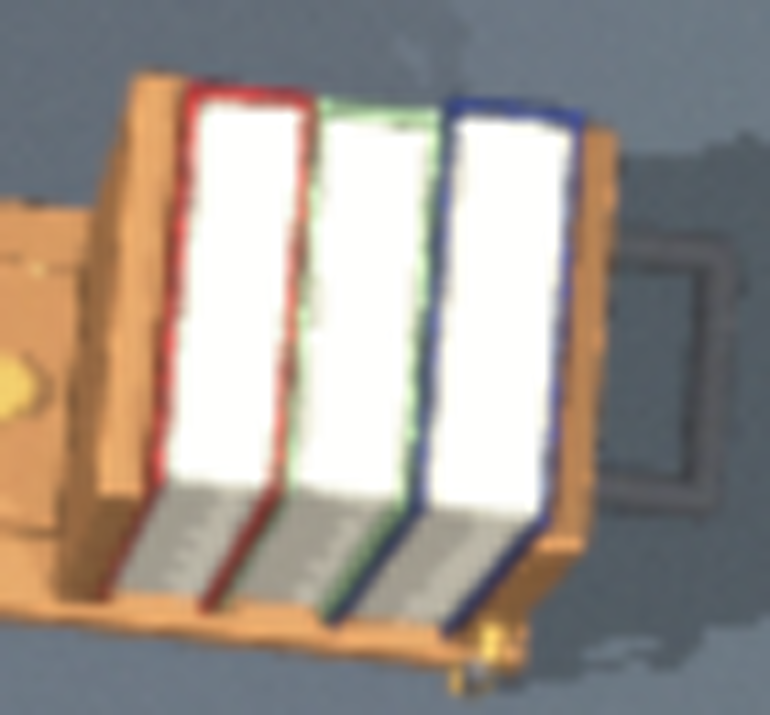

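View pics/s31c.png

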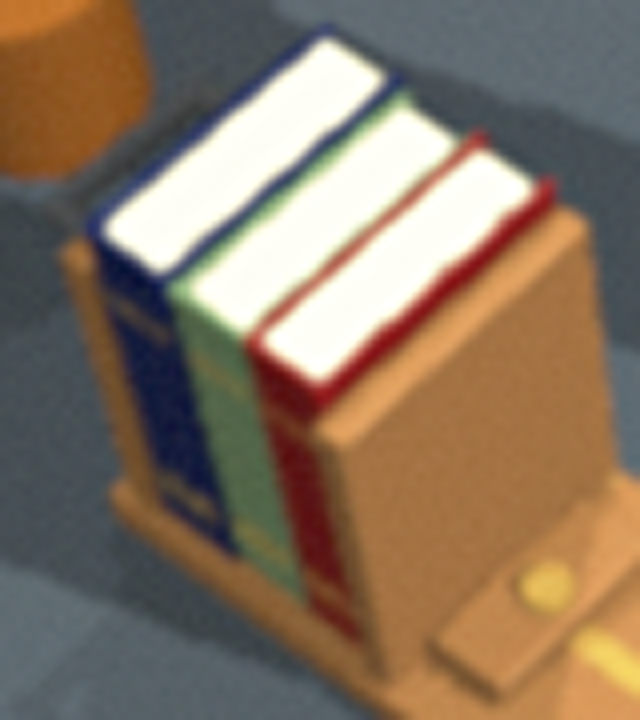

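View pics/t31.png

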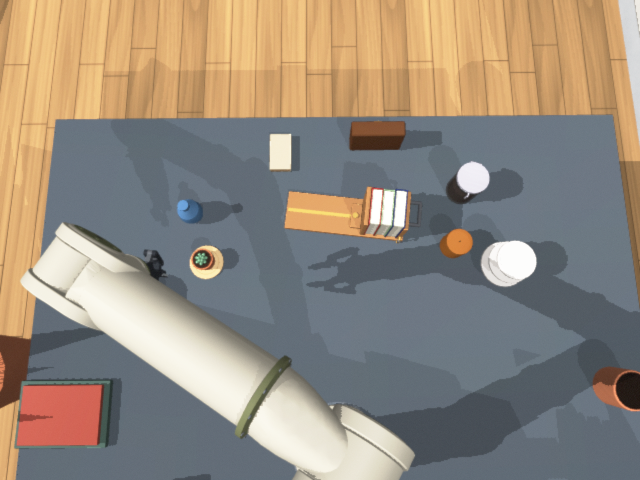

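```bash
python3 -c "
from h import *
f=load('t31')
c=lambda p:((p[0]+.5)/11-.5+355,(p[1]+.5)/11-.5+180)
for n,p,z in [('navy top',(582,115),.161),('navy near top',(549,520),.161),('navy- bot',(450,633),.016),('panel in',(583,130),.142),('panel out',(618,130),.142),('panel out near',(580,552),.142),('stop out',(137,73),.147),('stop in near',(145,497),.147),('red',(188,80),.158),('redbot',(103,600),.016),('rednear',(155,480),.158),('sage',(318,98),.156),('sage',(443,108),.156),('sage bot near',(328,622),.016)]:
  print(n,rkinv(ray(f,*c(p),z)).round(4)[:2])
print('planter',ray(f,202,260,.06))
crop('t31','t31p',180,235,235,285,10)
crop('t31','t31d',470,220,550,300,8)
crop('top0','t0d',470,220,550,300,8)
"
```

```text
navy top [ 0.049  -0.1497]
navy near top [-0.048  -0.1496]
navy- bot [-0.0463 -0.1503]
panel in [ 0.0516 -0.1533]
panel out [ 0.0525 -0.1615]
panel out near [-0.0503 -0.1605]
stop out [ 0.0521 -0.0468]
stop in near [-0.0498 -0.0583]
red [ 0.0482 -0.058 ]
redbot [-0.0478 -0.0603]
rednear [-0.0481 -0.0593]
sage [ 0.0479 -0.0888]
sage [ 0.0487 -0.1181]
sage bot near [-0.047  -0.1187]
planter [0.50229452 0.36452123 0.06      ]
```

View pics/t31p.png

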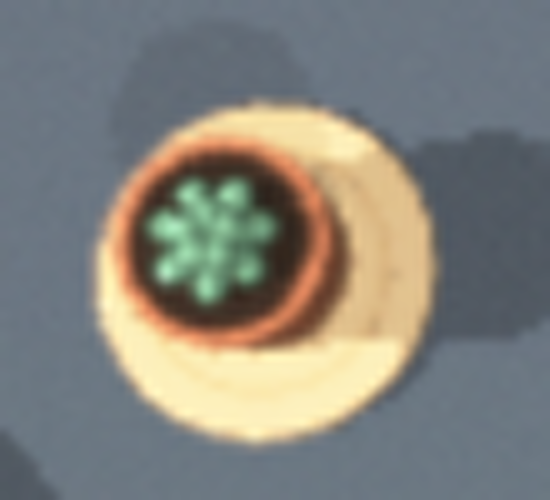

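View pics/t31d.png

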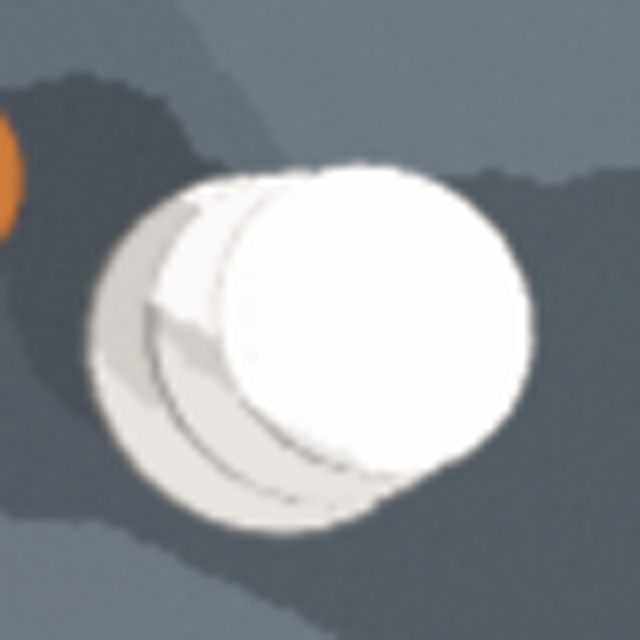

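View pics/t0d.png

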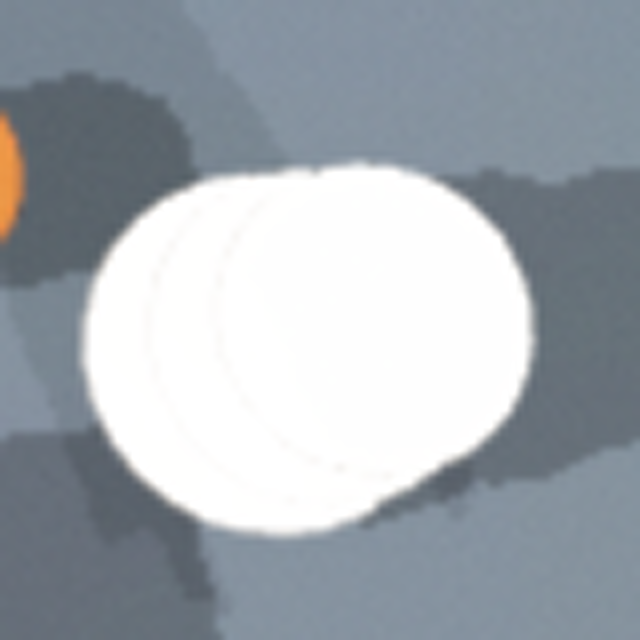

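```bash
python3 -c "
from h import *
f=load('t31')
print(ray(f,180+22.05-.5,235+24.3-.5,.052), ray(f,180+26.65-.5,235+27.2-.5,.006),proj(f,[(.5055,.369,.052)]))
f=load('s31');crop('s31','s31p',405,280,470,340,9)
print(proj(f,[(.5055,.369,.052),(.5055,.369,.006)]))
"
```

```text
[0.50675295 0.3681198  0.052     ] [0.50493932 0.36751374 0.006     ] [[201.20973023 259.25576705]]
[[441.1148232  302.65042916]
 [437.18534109 312.19742746]]
```

View pics/s31p.png

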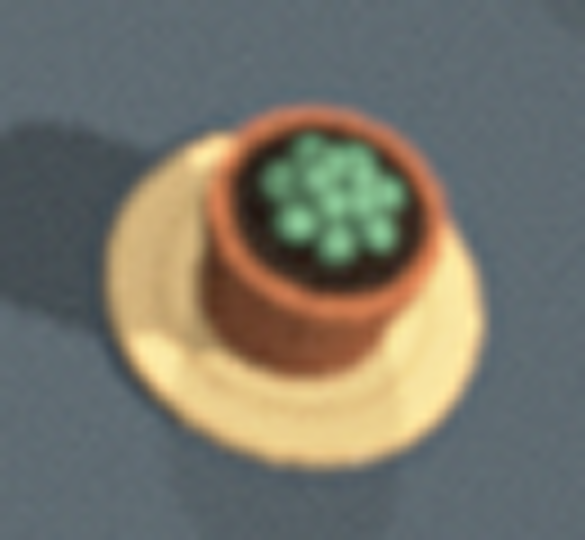

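View pics/s31.png

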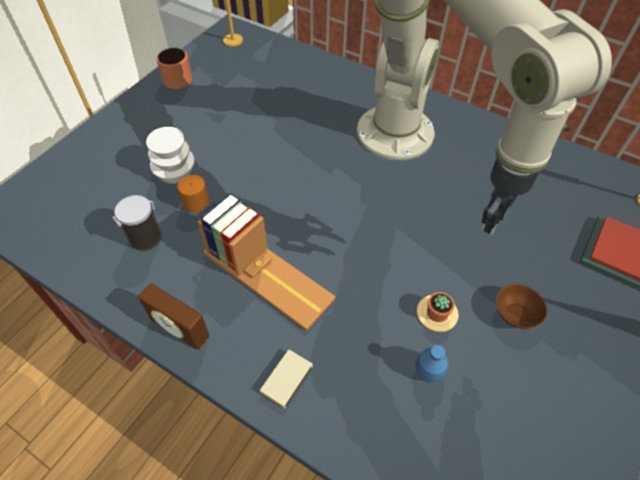

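The planter is centred on the coaster to within 2 mm and the row is snug. The bystanders are where they started, and the robot is clear of everything. I'm handing the job in.

```bash
python3 -c "
from h import *
print(manip.close_job())"
```

```text
the job is handed in; nothing more can be done
None
```

The job is done and handed in at about 62 s of the 208 s allowed. It gave no verdict.

- **Planter:** I moved it to the coaster first. It was later knocked about 3 cm off centre, so I lifted it back. The last check puts it within 2 mm of the coaster's centre.
- **End panel:** I raised it by its pull and it snapped upright. Its measured inner and outer faces match the upright position.
- **Books:** Only navy, sage and red were there. They stand in that order from the end panel, upright and square, spines away from the robot. They are centred on the board to within about 2 mm.
- **Sliding stop:** My first push left a gap of about 7 mm at the end panel, which I found on checking. I pushed again until the row closed. The row now spans rack y from about -0.150 to -0.058 m. That is 92 mm, the three thicknesses added together, with no gap visible in the top or scene pictures.
- **Forces:** The second push peaked at about 36 N sideways and 13 N upward, read at the wrist. It was meant to act through the fingertips. I suspected the finger linkage might be touching the books and neither confirmed nor ruled it out, so I did the last light push with the gripper turned 90°.
- **Other ornaments:** They look where they started in the last pictures; I compared only the dishes closely.

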